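Rest a screwdriver, balanced level, across a round bar

ROBOT

A 6-joint arm with a two-finger parallel gripper is mounted at the origin on the work surface; the furniture and walls round the work are solid. World frame = base frame: x ahead of the robot, y to its left, z up, the work surface at z = 0. Lengths are in m, angles in degrees, forces in N, time in s.
With the tool pointing down it reaches from about 0.4 to 0.825 m from the base axis. Payload 7 kg.
Tool frame: the origin (TCP) lies between the finger pads; the fingertips stand 22 mm ahead of it and the grasp point (between the pads) lies 3 mm ahead of it; z points along the fingers, y is the line along which they close (so a half turn about z gives the same grasp; the last joint's range is limited). The gripper opens to 88 mm and grips with 3 to 60 N. Pads are 19 mm wide; open, the fingers measure 130 mm over their backs; the gripper's body (78 mm by 193 mm) begins 47 mm behind the grasp point.
Start: joints at [85.205, 20.546, 0.682, 0, -70.136, -16.507], TCP at [0.245, 0.629, 0.249] pointing down, gripper open.
Joint ranges: [-176.03, 176.03], [-82.01, 121.73], [-58.28, 71.71], [-173.87, 95.51], [-174.79, -0.11], [-173.66, 173.66]. Speed limits (degrees/s): [136.94, 136.94, 172.46, 180, 180, 180].

INTERFACE

Orientations are given as [roll, pitch, yaw] about the fixed x, y, z axes, in that order (R = Rz(yaw) Ry(pitch) Rx(roll)).
In Python, from plant import r, vision gives the robot as it stands.
- The arm moves only by the shell command python3 -m pendant 'ROWS' [FORCE]. ROWS is JSON, a list that holds one entry, the list of rows, each a list of 7 numbers: the shift along the tool's x, y, z scaled (see below), then the turn, a rotation vector about the tool's x, y, z scaled (see below), then the opening, from -1 (shut) to 1 (fully open). In form: [[[x, y, z, wx, wy, wz, fingers], ...]]. A call has exactly 8 rows; each row shifts and turns the commanded pose from where the row before left it, along the tool's axes as they then stand; what a row does not reach is not made up. The controller multiplies each number of a shift by 20 mm and each number of a turn by 4 degrees. A row lasts 1/10 s, in which the tool goes at most 50 mm and 8.59 degrees, less where a joint would pass 70% of its speed; a pose out of reach is approached as far as the arm can. A call with a number of a shift or a turn outside -1 to 1 is refused whole. A call with a gripper value outside its range is refused whole. The fingers move at their own pace and stop on an object; FORCE is the grip in N (left out, the last holds). Time passes only in rows, so rows that do not move let the fingers close, or fill a call up. It gives the time, the measured TCP pose, the force, the opening and the grip force at its end, in the units of the state.
- r.get_state(): the state, without advancing time (a new reading comes with each control period).
- vision.capture(name): name is "side" or "top"; returns a dict with "frame" (400x640x3 uint8, blue, green, red), "depth" (400x640 float32, m along the optical axis (not along the pixel's ray), 0 where there is no reading), "camera_matrix" (3x3 intrinsics, pixels), "extrinsics" (4x4, takes a point from world to camera coordinates). Camera axes: x right, y up, looking along -z (the intrinsics and any distortion apply to the point x, -y, -z); pixel columns grow to the right and rows downward; lengths in m; the calibration is good to about 2 mm. A picture is of the moment at which its call begins.
- r.close_job(): hands the job in; it is judged then, once.
The state is a dict: "time_s": time; "joints": joint angles; "qd": joint speeds; "joint_torque": joint torques, N m; "tcp_pos": TCP position; "eef_rot": TCP orientation; "contact_force": force on the tool from outside, world axes, zero at the start; "moment": the same for the moment, N m; "gripper_width": finger opening in m; "gripper_force": force on a finger pad.
Only numpy, scipy, OpenCV 4.12 (cv2) and the standard library are available. Lean on these libraries where they do the work, as an engineer would, in place of code of your own. Each camera call takes 0.05 s, during which the arm holds its last target. There are 200 camera calls.

TASK

Pull the thick-handled screwdriver straight up out of the tool stand, lay it down gently on the bench top and let go, then pick it up again across its handle and rest it crosswise on top of the round metal bar, so that it balances there level with both ends in the air. The weight of its steel end cap is not known, so find the balance point by trying and correcting. Leave the thin screwdriver in the stand and do not shove the small bottle, mug, tape or cleaner pot about.

Things in the scene. Friction and masses are not known exactly. Their poses are not given: they have to be found in the camera images.
- driver: Screwdriver with thick handle, 192 mm. Local x runs to the blade tip; long axis 12.5 mm from the origin along local z. Along x (mm): steel cap -103..-89 (22 dia), flat-sided handle -89..-7 (26 x 25 across), 4 mm blade -7..+89. 80 to 135 g; balance point between x = -71 and -52, by the cap's unknown weight. Starts blade down in the stand, handle on its top plate, local z along the stand's x
- driver_tip (a point): Tip of the thick screwdriver's blade, on its long axis; axes as driver
- driver_butt (a point): Butt of the thick screwdriver: outer face of the steel end cap, on its long axis; axes as driver
- fine: Thin-handled dark screwdriver, 146 mm long, handle 14 x 13 x 75 mm; it stands in the other hole of the stand, its handle's lower end on the top plate, and stays there. Local x points down along the blade; origin 6.5 mm off its long axis, 7 mm above the plate
- stand: Tool stand fixed to the bench: wooden base 170 x 80 mm (x, y), two end cheeks and a metal top plate 170 x 56 mm whose top is 115 mm above the bench, two holes at local x = +40 mm (thick screwdriver) and -40 mm (thin one). Origin under the middle of the base, on the bench
- bar: Round aluminium bar fixed in the notches of a wooden trestle (base 120 x 130 mm, end boards 110 mm tall): 100 mm diameter, 120 mm long, lying level along local y; its centre line is 130 mm and its top line 180 mm above the bench. Origin under its middle, on the bench; local x points across it
- bar_top (a point): Middle of the top line of the round bar; axes as bar
- mug: Black mug, 83 mm wide, 93 mm tall; origin on the bench under it
- flux: Small needle-top bottle, 30 mm wide, 95 mm tall; origin on the bench under it
- tape: Roll of tape lying flat, 106 mm across, 25 mm tall; origin on the bench under its middle
- pot: Round tip-cleaner pot, 62 mm across, 37 mm tall; origin on the bench under its middle

How it is judged (in metres and radians):
On the way, in this order (a step that is already met when the one before it is completed fails the run):
1. the thick screwdriver is pulled up out of the stand, its blade tip above the top plate (height (world z) of driver_tip above 0.12 m), for 0.1 s.
2. the thick screwdriver lies flat on the bench top, let go and at rest (height (world z) of each of driver_tip, driver_butt below 0.035 m and contact force between the fingers and driver below 0.05 N and linear speed of driver below 0.03 m/s), for 0.2 s.
At the end, for the whole second after the job is handed in: The thick screwdriver rests on the round bar, crosswise to it (within 30 degrees of square), level within 0.13 rad (7.5 degrees), with tip and butt both more than 150 mm above the bench, let go and at rest; the thin screwdriver is still in the stand (moved under 30 mm) (contact force between driver and bar above 0.2 N and angle between driver's own x axis and vertical between 1.441 and 1.701 rad and height (world z) of each of driver_tip, driver_butt above 0.15 m and angle between the x axis of driver and the y axis of bar, either way round above 1.05 rad and contact force between the fingers and driver below 0.05 N and linear speed of driver below 0.02 m/s and angular speed of driver below 0.2 rad/s and distance of fine from where it was at the start of the episode below 0.03 m); the robot touches nothing.
It fails at once if the thick screwdriver is dropped or flung: it moves faster than 1 m/s while the fingers do not touch it (contact force between the fingers and driver below 0.01 N and linear speed of driver above 1 m/s).
It fails at once if the thin screwdriver is moved by more than 40 mm (distance of fine from where it was at the start of the episode above 0.04 m).
It fails at once if the small bottle, the mug, the tape or the cleaner pot is moved by more than 50 mm (distance of any of mug, flux, tape, pot from where it was at the start of the episode above 0.05 m).
It also fails if it takes over 70 s, if anything falls off the work surface, if the arm or the gripper's body presses on something with over 40 N, if the wrist force passes 120 N, or if a joint passes its speed limit or range.

## Working session

There is one attempt and no reset: what is moved stays moved. The work goes in short steps, Python scripts to look and compute and a shell command to move; the robot and the scene stay as the last step left them, time stands still between calls to the robot, and variables do not carry over. Pictures are saved under pics/ and viewed, at most 10 in all, crops included, and the job is handed in when it is done.

```bash
ls; mkdir -p pics
cat > h.py <<'E'
import numpy as np, cv2
from plant import r, vision
def cap(n):
    c=vision.capture(n); return c
def pt(c,u,v,z=None,d=None):
    K=np.array(c["camera_matrix"]);E=np.array(c["extrinsics"]);R=E[:3,:3];t=E[:3,3]
    ray=np.array([(u-K[0,2])/K[0,0],-(v-K[1,2])/K[1,1],-1.])
    o=-R.T@t; w=R.T@ray
    s=d if d is not None else (z-o[2])/w[2]
    return o+s*w
def cloud(c):
    K=np.array(c["camera_matrix"]);E=np.array(c["extrinsics"]);d=c["depth"]
    v,u=np.mgrid[:d.shape[0],:d.shape[1]]
    P=np.stack([(u-K[0,2])/K[0,0]*d,-(v-K[1,2])/K[1,1]*d,-d],-1)
    return (P-E[:3,3])@E[:3,:3]
E
python3 - <<'E'
from h import *
for n in("side","top"):
    c=cap(n); cv2.imwrite(f"pics/{n}0.png",c["frame"]); np.savez(f"{n}0.npz",**c)
    E=np.array(c["extrinsics"]);print(n,-E[:3,:3].T@E[:3,3],(c["depth"]==0).mean(),c["camera_matrix"], [k for k in c])
print(r.get_state())
E
```

```text
pics
side [0.74399319 0.79561267 0.77628108] 0.017234375 [[413.37352052   0.         322.24508166]
 [  0.         413.37352052 199.95788339]
 [  0.           0.           1.        ]] ['frame', 'depth', 'camera_matrix', 'extrinsics']
top [0.39397061 0.00148334 1.19447249] 0.0040703125 [[411.27809019   0.         324.61232553]
 [  0.         411.27809019 196.52170637]
 [  0.           0.           1.        ]] ['frame', 'depth', 'camera_matrix', 'extrinsics']
{'time_s': 0.1, 'joints': array([ 8.52046630e+01,  2.05870658e+01,  6.40408764e-01, -1.87446414e-02,
       -7.01370796e+01, -1.65070583e+01]), 'qd': array([-0.03077759, -0.14956679,  0.15732472, -0.03869442,  0.01594657,
       -0.09143229]), 'joint_torque': array([-1.54720350e-03, -5.84165025e+01,  2.93751901e+01,  7.01556891e+00,
        1.01771532e-02, -4.32561251e-05]), 'tcp_pos': array([0.24508883, 0.62849932, 0.24772672]), 'eef_rot': array([ 1.79914707e+02, -6.89869342e-03, -2.13087719e+01]), 'contact_force': array([0.52257542, 0.83453703, 0.36366538]), 'moment': array([-0.01351148, -0.05086536,  0.01273122]), 'gripper_force': 0.0, 'gripper_width': 0.08767520449676854}
```

```bash
sleep 1; ls pics
```

```text
side0.png
top0.png
```

View pics/top0.png

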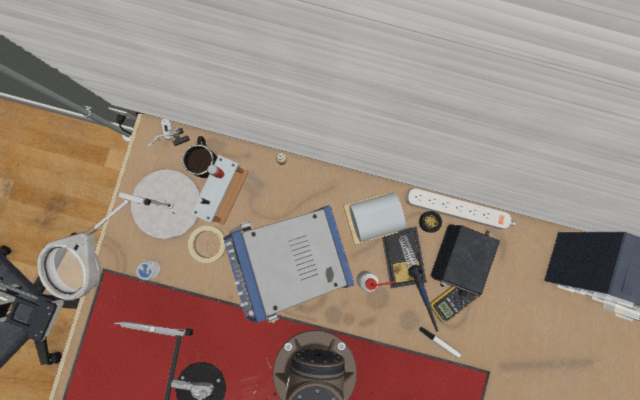

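View pics/side0.png

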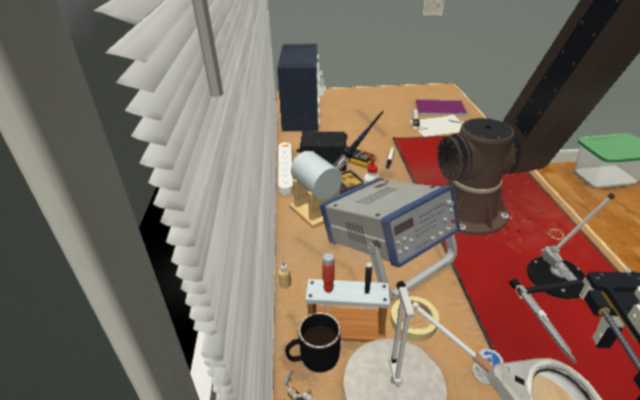

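Run:
```python
from h import *
for n in("top","side"):
    c=dict(np.load(f"{n}0.npz")); P=cloud(c)
    pts={"top":dict(plate=(222,185),thick=(215,172),thin=(205,202),bar=(377,217),tape=(207,226),flux=(281,158),pot=(430,221),mug=(200,160),psu=(290,260),psuR=(348,270),strip=(455,207),lampbase=(160,190),lampelbow=(125,198),lampj=(165,205),ring=(45,265),bench=(270,200),b2=(300,180),red=(370,283),box=(465,260),wall=(400,180),wall2=(250,140),b3=(345,200)),
     "side":dict(thick=(328,257),thin=(368,265),plate=(345,290),bar=(315,165),barend=(330,180),psu=(380,205),lampj=(405,290),lamp2=(375,245),arm=(440,335),red=(372,170),flux=(285,265))}[n]
    for k,(u,v) in pts.items(): print(n,k,P[v,u].round(3))
    if n=="top": T=P
    Pz=P[...,2]; f=c["frame"]; hsv=cv2.cvtColor(f,cv2.COLOR_BGR2HSV)
    # plate
    m=(abs(Pz-.115)<.006)&(hsv[...,1]<70)
    m=m.astype(np.uint8); nl,L,st,ce=cv2.connectedComponentsWithStats(m)
    for i in range(1,nl):
        if st[i,4]>150:
            q=P[L==i][:,:2].astype(np.float32); print(n,"plate?",ce[i].round(),st[i,4],cv2.minAreaRect(q))
    m=(Pz>.12)&(Pz<.21)&(P[...,0]<1); 
    m=((Pz>.12)&(hsv[...,1]>130)&((hsv[...,0]<8)|(hsv[...,0]>172))&(abs(P[...,1]-.3)<.2)&(P[...,0]>.35)) 
    if m.sum(): print(n,"red",m.sum(),P[m].mean(0),P[m].min(0),P[m].max(0))
    # bar: points above 0.14 near bar
    b=T[217,377] if n=="top" else b
    m=(Pz>.135)&(abs(P[...,0]-b[0])<.11)&(abs(P[...,1]-b[1])<.11)
    q=P[m][:,:2].astype(np.float32); print(n,"bar",m.sum(),cv2.minAreaRect(q),P[m][:,2].max())
    m=(Pz>.172)&(abs(P[...,0]-b[0])<.11)&(abs(P[...,1]-b[1])<.11)
    q=P[m][:,:2].astype(np.float32); print(n,"bartop",m.sum(),cv2.minAreaRect(q))
```

```text
top plate [0.515 0.243 0.115]
top thick [0.536 0.239 0.209]
top thin [0.467 0.273 0.162]
top bar [ 0.429 -0.155  0.178]
top tape [0.409 0.302 0.026]
top flux [0.596 0.093 0.066]
top pot [ 0.422 -0.328  0.032]
top mug [0.594 0.321 0.045]
top psu [0.324 0.06  0.172]
top psuR [ 0.294 -0.087  0.12 ]
top strip [ 0.462 -0.4    0.035]
top lampbase [0.512 0.44  0.016]
top lampelbow [0.471 0.434 0.245]
top lampj [0.465 0.401 0.083]
top ring [0.311 0.675 0.135]
top bench [0.484 0.129 0.001]
top b2 [ 0.543  0.042 -0.002]
top red [ 0.261 -0.142  0.129]
top box [ 0.317 -0.399  0.104]
top wall [ 0.539 -0.243  0.038]
top wall2 [0.654 0.184 0.032]
top b3 [ 0.485 -0.089 -0.001]
top plate? [214. 190.] 1234 ((0.506784200668335, 0.2627754509449005), (0.05779830366373062, 0.16978169977664948), 65.81309509277344)
top red 47 [0.53765159 0.23760333 0.17310094] [0.53017482 0.23383093 0.13086365] [0.54680604 0.24362147 0.19941282]
top bar 5143 ((0.4566691815853119, -0.18894445896148682), (0.13241037726402283, 0.19094368815422058), 16.652042388916016) 0.9095895031357056
top bartop 4299 ((0.4538027048110962, -0
[... 648 characters left out ...]
552845, 0.17154757678508759), 17.18788719177246)
side plate? [396. 255.] 176 ((0.3175447881221771, 0.2131238728761673), (0.05878397077322006, 0.1981467306613922), 86.11524200439453)
side plate? [349. 293.] 1732 ((0.5053032636642456, 0.26353317499160767), (0.0599985271692276, 0.17003047466278076), 65.72716522216797)
side red 248 [0.54549505 0.25639035 0.16511098] [0.53484414 0.24788213 0.123058  ] [0.55448648 0.26148909 0.19829609]
side bar 1327 ((0.45433515310287476, -0.18673089146614075), (0.1062028557062149, 0.21155330538749695), 29.58397102355957) 0.5840885993454163
side bartop 607 ((0.45628687739372253, -0.19056299328804016), (0.08764290809631348, 0.20885612070560455), 36.72525405883789)
```

```bash
cat >> h.py <<'E'
from scipy.spatial.transform import Rotation as Ro
from scipy.linalg import logm
def toolR(yaw,lean):
    """tool z leans 'lean' deg from straight down toward horizontal direction yaw; tool y horizontal"""
    a,b=np.radians(yaw),np.radians(lean); f=np.array([np.cos(a),np.sin(a),0]);u=np.array([0,0,1.])
    z=np.sin(b)*f-np.cos(b)*u; x=np.cos(b)*f+np.sin(b)*u
    return np.stack([x,np.cross(z,x),z],1)
def pose():
    s=r.get_state(); return np.array(s["tcp_pos"]),Ro.from_euler("xyz",s["eef_rot"],degrees=True).as_matrix(),s
def go(p,R,half=False):
    """print what remains: shift in tool axes (units), turn (units), and screw"""
    p0,R0,s=pose(); w=Ro.from_matrix(R0.T@R).as_rotvec(degrees=True)/4
    d=R0.T@(np.array(p)-p0)/.02; T=np.eye(4);T[:3,:3]=R0.T@R;T[:3,3]=d*.02
    v=np.real(logm(T))[:3,3]/.02
    print("t",round(s["time_s"],2),"pos",p0.round(4),"rot",np.round(s["eef_rot"],1),"J",s["joints"].round(0),"w",round(s["gripper_width"],4),"gf",round(s["gripper_force"],1))
    print("  shift-first(u)",d.round(2)," turn(u)",w.round(2)," screw shift(u)",v.round(2)," shift after turn(u)",(R.T@(np.array(p)-p0)/.02).round(2))
E
python3 - <<'E'
from h import *
P=cloud(dict(np.load("top0.npz")));Q=cloud(dict(np.load("side0.npz")))
A=np.concatenate([P.reshape(-1,3),Q.reshape(-1,3)])
A=A[(A[:,2]<.6)]
print("max z cm; rows x .80..0 , cols y .75..-.35 (5cm)")
ys=np.arange(.75,-.4,-.05);print("      ",*["%4d"%round(y*100) for y in ys])
for x in np.arange(.75,-.01,-.05):
    o=[]
    for y in ys:
        m=(abs(A[:,0]-x)<.025)&(abs(A[:,1]-y)<.025); o.append("%4.0f"%(np.percentile(A[m,2],97)*100) if m.sum()>5 else "   .")
    print("%.2f  "%x,*o)
# bar: end circle centre & axis from points high on bar
m=(A[:,2]>.15)&(A[:,2]<.185)&(abs(A[:,0]-.435)<.08)&(abs(A[:,1]+.145)<.09)
q=A[m]; print(len(q),q.mean(0)); print(cv2.minAreaRect(q[:,:2].astype(np.float32)))
m2=m&(A[:,2]>.174); print(cv2.minAreaRect(A[m2][:,:2].astype(np.float32)))
f=np.array([np.cos(np.radians(-24.2)),np.sin(np.radians(-24.2)),0])
R=toolR(-24.2,40); g=np.array([.5425,.2468,.178]); t=g-.003*R[:,2]
print("grasp tcp",t,"pre",t-.13*R[:,2]); go(t-.13*R[:,2],R); print(Ro.from_matrix(R).as_euler("xyz",degrees=True))
E
```

```text
max z cm; rows x .80..0 , cols y .75..-.35 (5cm)
         75   70   65   60   55   50   45   40   35   30   25   20   15   10    5    0   -5  -10  -15  -20  -25  -30  -35
0.75      .  -35    .   59   60   60   60    .    .    .    .    .    .    .    .    .    .    .    .    .    .    .    .
0.70      .    .    .    .    0    1   60   60   60   60   60    .    .    .    .    .    .    .    .    .    .    .    .
0.65      .    .    .    .    0    1    9   10    6    9   60   60   60   60    .    .    .    .    .    .    .    .    .
0.60      .    .    .    .    1    0    1    0    9    9   12    1    0   58   60   60   60   60    .    .    .    .    .
0.55      .    .    .    .    0    2    2    2    9   12   21   12    0    0    0    0    0   60   60   60   60   60    .
0.50      .    .    .    0    1    2   25    5    2   12   12    1    0    0    0    1    0    1   15   16    4   60   60
0.45      .    .    .    0    0   23   25   25    2   19   13    0    0    0   15   14   13   18   18   18    3    4    4
0.40      .    .    .   19   21   22    2    2    3   11   14   22   21   1
[... 938 characters left out ...]
    1    7    8    9    7    1    1    7   28   28   28    7    1    1    1    1    1
2670 [ 0.43345533 -0.15280744  0.17150783]
((0.4303852319717407, -0.15763230621814728), (0.09251566976308823, 0.12564101815223694), 16.222278594970703)
((0.42924338579177856, -0.15770365297794342), (0.06000610813498497, 0.12511761486530304), 16.28902244567871)
grasp tcp [0.5407411  0.24759048 0.18029813] pre [0.46452217 0.28184463 0.27988391]
t 0.1 pos [0.2451 0.6285 0.2477] rot [179.9  -0.  -21.3] J [ 85.  21.   1.  -0. -70. -17.] w 0.0877 gf 0.0
  shift-first(u) [16.52 12.16 -1.59]  turn(u) [-0.23 10.    0.7 ]  screw shift(u) [16.68 11.75  4.37]  shift after turn(u) [14.14 11.31  9.77]
[180.  -40.  -24.2]
```

```bash
U='[0,0,-1,0,0,0,1]'
python3 -m pendant '[[[0,0,-1,0,0,0,1],[0,0,-1,0,0,0,1],[0,0,-1,0,0,0,1],[0,0,-1,0,0,0,1],[0,0,-1,0,0,0,1],[0,0,-1,0,0,0,1],[0,0,-1,0,0,0,1],[0,0,-1,0,0,0,1]]]' 40
python3 -m pendant '[[[1,0.75,0,0,0,0,1],[1,0.75,0,0,0,0,1],[1,0.75,0,0,0,0,1],[1,0.75,0,0,0,0,1],[1,0.75,0,0,0,0,1],[1,0.75,0,0,0,0,1],[1,0.75,0,0,0,0,1],[1,0.75,0,0,0,0,1]]]'
python3 -m pendant '[[[1,0.75,0,0,0,0,1],[1,0.75,0,0,0,0,1],[1,0.75,0,0,0,0,1],[1,0.75,0,0,0,0,1],[1,0.75,0,0,0,0,1],[1,0.75,0,0,0,0,1],[1,0.75,0,0,0,0,1],[0.5,0.2,0,0,0,0,1]]]'
python3 -m pendant '[[[0,0,0,0,1,0,1],[0,0,0,0,1,0,1],[0,0,0,0,1,0,1],[0,0,0,0,1,0,1],[0,0,0,0,1,0,1],[0,0,0,0,1,0,1],[0,0,0,0,1,0,1],[0,0,0,0,1,0,1]]]'
cat > pg.py <<'E'
from h import *
R=toolR(-24.2,40); g=np.array([.5425,.2468,.178]); t=g-.003*R[:,2]
go(t-.13*R[:,2],R); go(t,R)
E
python3 pg.py
```

```text
time_s: 0.9
tcp_pos: [0.2451, 0.6286, 0.4089]
eef_rot: [179.9, -0.0, -21.3]
contact_force: [0.5, 0.3, -0.5]
gripper_width: 0.0875
gripper_force: 0.0
time_s: 1.7
tcp_pos: [0.3515, 0.4573, 0.4085]
eef_rot: [180.0, 0.0, -21.3]
contact_force: [0.2, -1.5, -0.1]
gripper_width: 0.0878
gripper_force: 0.0
time_s: 2.5
tcp_pos: [0.4516, 0.3005, 0.4089]
eef_rot: [-180.0, -0.0, -21.4]
contact_force: [-0.4, 0.5, 0.6]
gripper_width: 0.0874
gripper_force: 0.0
time_s: 3.3
tcp_pos: [0.4508, 0.3029, 0.4087]
eef_rot: [-180.0, -32.2, -21.3]
contact_force: [-0.4, -1.8, 0.1]
gripper_width: 0.0877
gripper_force: 0.0
t 3.3 pos [0.4508 0.3029 0.4087] rot [-180.   -32.2  -21.3] J [ 74.  -3. -27.  34. -73. -17.] w 0.0877 gf 0.0
  shift-first(u) [-2.56  0.74  6.  ]  turn(u) [-0.44  1.96  0.59]  screw shift(u) [-2.96  0.7   5.83]  shift after turn(u) [-3.33  0.68  5.62]
t 3.3 pos [0.4508 0.3029 0.4087] rot [-180.   -32.2  -21.3] J [ 74.  -3. -27.  34. -73. -17.] w 0.0877 gf 0.0
  shift-first(u) [-1.68  0.95 12.43]  turn(u) [-0.44  1.96  0.59]  screw shift(u) [-2.51  0.8  12.31]  shift after turn(u) [-3.33  0.68 12.12]
```

```bash
python3 -m pendant '[[[0,0,0,-0.2,1,0.3,1],[0,0,0,-0.24,0.96,0.29,1],[-0.6,0.1,0.9,0,0,0,1],[-0.6,0.1,0.9,0,0,0,1],[-0.6,0.1,0.9,0,0,0,1],[-0.6,0.1,0.9,0,0,0,1],[-0.6,0.1,0.9,0,0,0,1],[-0.3,0.1,0.9,0,0,0,1]]]'
python3 pg.py
python3 - <<'E'
from h import *
c=cap("side");cv2.imwrite("pics/side1.png",cv2.resize(c["frame"][190:390,230:480],None,fx=2.5,fy=2.5))
E
```

```text
time_s: 4.1
tcp_pos: [0.4626, 0.284, 0.2822]
eef_rot: [179.9, -39.8, -24.2]
contact_force: [0.9, -0.6, 0.2]
gripper_width: 0.0879
gripper_force: 0.0
t 4.1 pos [0.4626 0.284  0.2822] rot [179.9 -39.8 -24.2] J [ 72.   2. -46.  48. -59. -38.] w 0.0879 gf 0.0
  shift-first(u) [0.03 0.06 0.17]  turn(u) [0.02 0.05 0.01]  screw shift(u) [0.03 0.06 0.17]  shift after turn(u) [0.03 0.06 0.17]
t 4.1 pos [0.4626 0.284  0.2822] rot [179.9 -39.8 -24.2] J [ 72.   2. -46.  48. -59. -38.] w 0.0879 gf 0.0
  shift-first(u) [0.05 0.05 6.67]  turn(u) [0.02 0.05 0.01]  screw shift(u) [0.04 0.05 6.67]  shift after turn(u) [0.03 0.06 6.67]
```

View pics/side1.png

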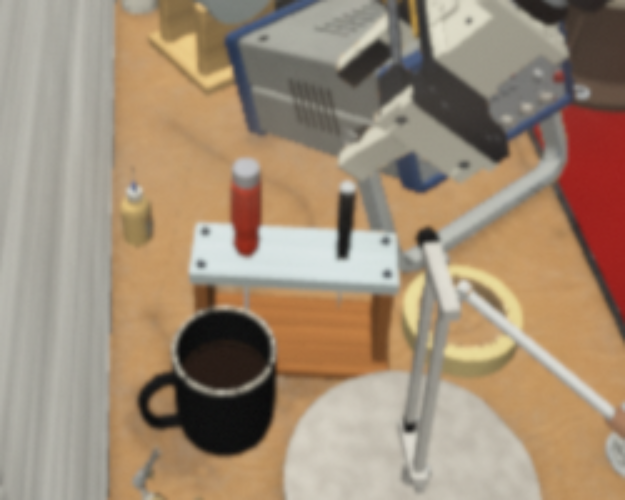

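The picture shows the thick (red) driver at about (245,205), the thin one at (345,220), and the open gripper above and behind the plate at (430,130), clear of both.

```bash
python3 -m pendant '[[[0,0,0.8,0,0,0,1],[0,0,0.8,0,0,0,1],[0,0,0.8,0,0,0,1],[0,0,0.8,0,0,0,1],[0,0,0.8,0,0,0,1],[0,0,0.8,0,0,0,1],[0,0,0.8,0,0,0,1],[0,0,0.8,0,0,0,1]]]'
python3 pg.py
python3 - <<'E'
from h import *
c=cap("side");cv2.imwrite("pics/side2.png",cv2.resize(c["frame"][190:390,230:480],None,fx=2.5,fy=2.5))
E
```

```text
time_s: 4.95
tcp_pos: [0.5382, 0.2507, 0.1853]
eef_rot: [180.0, -39.9, -24.2]
contact_force: [0.9, -0.5, -0.0]
gripper_width: 0.0876
gripper_force: 0.0
t 4.95 pos [0.5382 0.2507 0.1853] rot [180.  -39.9 -24.2] J [ 54.  10. -53.  70. -42. -49.] w 0.0876 gf 0.0
  shift-first(u) [-0.04  0.09 -6.19]  turn(u) [ 0.01  0.03 -0.01]  screw shift(u) [-0.03  0.09 -6.19]  shift after turn(u) [-0.02  0.09 -6.19]
t 4.95 pos [0.5382 0.2507 0.1853] rot [180.  -39.9 -24.2] J [ 54.  10. -53.  70. -42. -49.] w 0.0876 gf 0.0
  shift-first(u) [-0.02  0.09  0.31]  turn(u) [ 0.01  0.03 -0.01]  screw shift(u) [-0.02  0.09  0.31]  shift after turn(u) [-0.02  0.09  0.31]
```

View pics/side2.png

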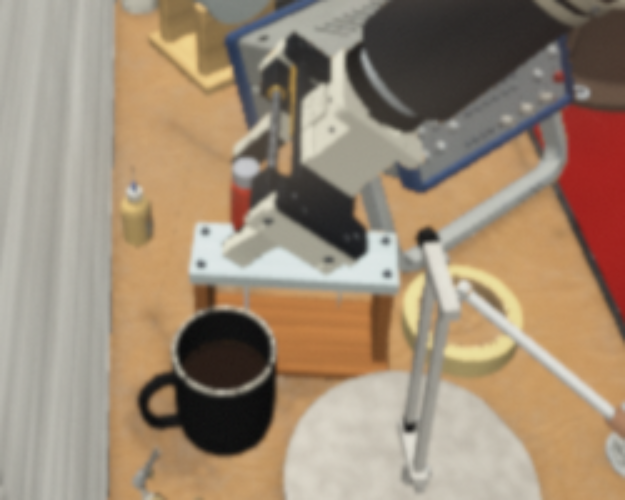

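Fingers straddle the red handle (near finger at (250,230), far one at (255,140)). Close and lift.

```bash
python3 -m pendant '[[[0,0.05,0.3,0,0,0,1],[0,0,0,0,0,0,-1],[0,0,0,0,0,0,-1],[0,0,0,0,0,0,-1],[0,0,0,0,0,0,-1],[0,0,0,0,0,0,-1],[0,0,0,0,0,0,-1],[0,0,0,0,0,0,-1]]]' 40
python3 -m pendant '[[[0.32,0,-0.38,0,0,0,-1],[0.64,0,-0.77,0,0,0,-1],[0.64,0,-0.77,0,0,0,-1],[0.64,0,-0.77,0,0,0,-1],[0.64,0,-0.77,0,0,0,-1],[0.64,0,-0.77,0,0,0,-1],[0.64,0,-0.77,0,0,0,-1],[0.64,0,-0.77,0,0,0,-1]]]'
python3 -m pendant '[[[0.64,0,-0.77,0,0,0,-1],[0.64,0,-0.77,0,0,0,-1],[0.64,0,-0.77,0,0,0,-1],[0.64,0,-0.77,0,0,0,-1],[0,0,0,0,0,0,-1],[0,0,0,0,0,0,-1],[0,0,0,0,0,0,-1],[0,0,0,0,0,0,-1]]]'
python3 - <<'E'
from h import *
s=r.get_state();print(s)
c=cap("side");cv2.imwrite("pics/side3.png",c["frame"])
go([-.03,.56,.3],toolR(156,50))
E
```

```text
time_s: 5.8
tcp_pos: [0.5406, 0.2481, 0.1806]
eef_rot: [180.0, -39.8, -24.2]
contact_force: [0.0, -0.2, 0.5]
gripper_width: 0.0373
gripper_force: 0.0
time_s: 6.6
tcp_pos: [0.5401, 0.248, 0.331]
eef_rot: [179.9, -39.8, -24.2]
contact_force: [-0.2, 0.7, -0.4]
gripper_width: 0.0254
gripper_force: 40.0
time_s: 7.4
tcp_pos: [0.5402, 0.248, 0.4096]
eef_rot: [179.8, -39.8, -24.1]
contact_force: [1.3, 0.3, -1.6]
gripper_width: 0.0253
gripper_force: 40.0
{'time_s': 7.4, 'joints': array([ 62.41530266,  -1.0569663 , -31.33767433,  44.7332188 ,
       -65.29791913, -18.16010983]), 'qd': array([-0.03691499,  0.02315177,  0.3256945 ,  0.08508276, -0.02439681,
        0.11240334]), 'joint_torque': array([ 1.71851821e-02, -2.87546968e+01,  3.01400185e+01,  6.66477263e+00,
       -7.19469432e-01, -2.97513907e-02]), 'tcp_pos': array([0.54015193, 0.2480124 , 0.40964771]), 'eef_rot': array([179.83225022, -39.82029805, -24.14878273]), 'contact_force': array([ 1.31423038,  0.27331715, -1.57865641]), 'moment': array([0.9146933 , 2.06715893, 0.03835288]), 'gripper_force': 39.97235834598541, 'gripper_width': 0.02531960895513664}
t 7.45 pos [0.5402 0.248  0.4098] rot [179.8 -39.8 -24.2] J [ 62.  -1. -31.  45. -65. -18.] w 0.0256 gf 40.0
  shift-first(u) [-28.4   -2.52 -16.54]  turn(u) [-31.72  -0.04  31.82]  screw shift(u) [-8.79 49.84  3.07]  shift after turn(u) [16.61  2.65 28.34]
```

View pics/side3.png

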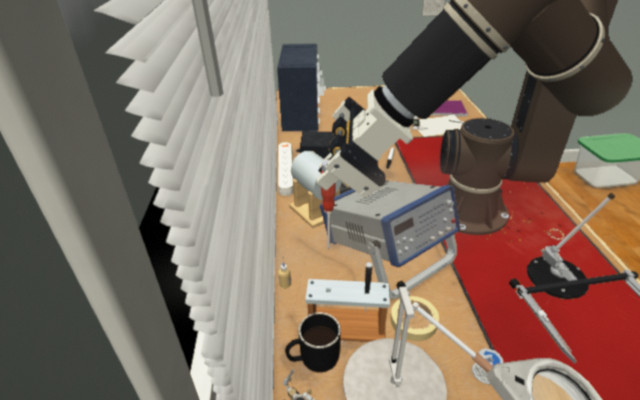

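```bash
python3 -m pendant '[[[0,0,-0.4,0,-1,0,-1],[-0.3,0,-0.4,0,-1,0,-1],[-0.5,0,-0.4,0,-1,0,-1],[-0.5,0,-0.4,0,-1,0,-1],[-0.7,0,-0.3,0,-1,0,-1],[-0.9,0,-0.2,0,-1,0,-1],[-1,0,0,0,-1,0,-1],[-1,0,0,0,-1,0,-1]]]'
python3 -m pendant '[[[-1,0,0,0,-1,0,-1],[-1,0,0,0,-1,0,-1],[-1,0,0,0,0,0,-1],[-1,0,0,0,0,0,-1],[-1,0,0,0,0,0,-1],[-1,0,0,0,0,0,-1],[-1,0,0,0,0,0,-1],[-1,0,0,0,0,0,-1]]]'
python3 -m pendant '[[[-1,0,0,0,0,0,-1],[-1,0,0,0,0,0,-1],[-1,0,0,0,0,0,-1],[-1,0,0,0,0,0,-1],[-1,0,0,0,0,0,-1],[-1,0,0,0,0,0,-1],[-1,0,0,0,0,0,-1],[-1,0,0,0,0,0,-1]]]'
python3 - <<'E'
from h import *
go([-.03,.56,.3],toolR(-24,-50))
E
```

```text
time_s: 8.25
tcp_pos: [0.4371, 0.2948, 0.4111]
eef_rot: [179.9, -7.7, -24.2]
contact_force: [0.7, -0.8, -0.3]
gripper_width: 0.0255
gripper_force: 40.0
time_s: 9.05
tcp_pos: [0.2916, 0.3601, 0.4075]
eef_rot: [179.9, 0.1, -24.3]
contact_force: [-0.6, 0.9, -1.3]
gripper_width: 0.0251
gripper_force: 40.0
time_s: 9.85
tcp_pos: [0.1457, 0.4258, 0.408]
eef_rot: [179.9, 0.1, -24.3]
contact_force: [-0.3, 0.4, -0.3]
gripper_width: 0.0253
gripper_force: 40.0
t 9.85 pos [0.1457 0.4258 0.408 ] rot [ 1.799e+02  1.000e-01 -2.430e+01] J [ 96.  -5.  -9.  -0. -86. -30.] w 0.0253 gf 40.0
  shift-first(u) [-10.75  -2.51   5.42]  turn(u) [-1.000e-02 -1.247e+01 -7.000e-02]  screw shift(u) [-7.7  -2.54  9.75]  shift after turn(u) [-2.78 -2.56 11.71]
```

```bash
python3 -m pendant '[[[-1,-0.3,0,0,0,0,-1],[-1,-0.3,0,0,-0.5,0,-1],[-1,-0.3,0,0,-1,0,-1],[-1,-0.3,0.2,0,-1,0,-1],[-1,-0.3,0.2,0,-1,0,-1],[-1,-0.3,0.3,0,-1,0,-1],[-1,-0.3,0.4,0,-1,0,-1],[-1,-0.3,0.4,0,-1,0,-1]]]'
python3 -m pendant '[[[0,0,0,0,-1,0,-1],[0,0,0,0,-1,0,-1],[0,0,0,0,-1,0,-1],[0,0,0,0,-1,0,-1],[0,0,0,0,-1,0,-1],[0,0,0,0,-0.5,0,-1],[0,0,0,0,0,0,-1],[0,0,0,0,0,0,-1]]]'
python3 - <<'E'
from h import *
go([-.03,.56,.1],toolR(-24,-50))
c=cap("side");f1=c["frame"];c=cap("top");cv2.imwrite("pics/b.png",np.hstack([f1[:,320:],c["frame"][:,:400]]))
E
```

```text
time_s: 10.65
tcp_pos: [0.0155, 0.5381, 0.4047]
eef_rot: [180.0, 26.4, -24.3]
contact_force: [-0.2, 0.3, -0.6]
gripper_width: 0.0256
gripper_force: 40.0
time_s: 11.45
tcp_pos: [0.0169, 0.5376, 0.4047]
eef_rot: [179.9, 48.1, -24.4]
contact_force: [0.2, 0.1, 0.1]
gripper_width: 0.0252
gripper_force: 40.0
t 11.45 pos [0.0169 0.5376 0.4047] rot [179.9  48.1 -24.4] J [ 74.   2.   1. -48. -83.  -4.] w 0.0252 gf 40.0
  shift-first(u) [ 9.61 -0.07 12.1 ]  turn(u) [-0.06 -0.47 -0.06]  screw shift(u) [ 9.81 -0.07 11.94]  shift after turn(u) [10.   -0.07 11.78]
```

View pics/b.png

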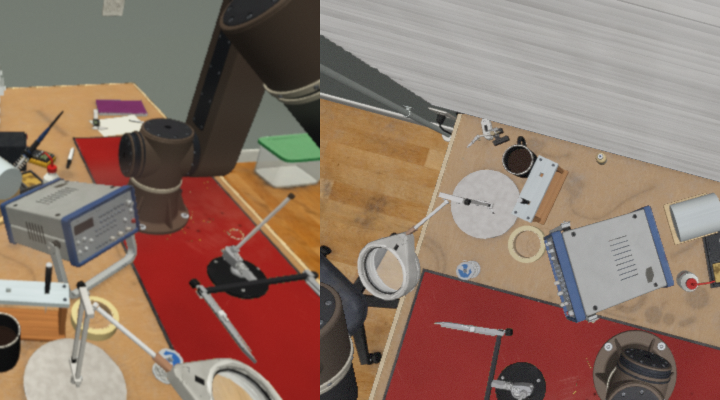

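The picture (side left, top right) shows the mat free left of the third hand (pointer at (440-510,325)); the gripper is at the lower edge around (365,350). Lay the driver there.

```bash
python3 -m pendant '[[[0.9,0,0.8,0,0,0,-1],[0.9,0,0.8,0,0,0,-1],[0.9,0,0.8,0,0,0,-1],[0.9,0,0.8,0,0,0,-1],[0.9,0,0.8,0,0,0,-1],[0.9,0,0.8,0,0,0,-1],[0.9,0,0.8,0,0,0,-1],[0.9,0,0.8,0,0,0,-1]]]'
python3 -m pendant '[[[0.9,0,0.8,0,0,0,-1],[0.9,0,0.8,0,0,0,-1],[0.9,0,0.8,0,0,0,-1],[0.7,0,0.8,0,0,0,-1],[0.5,0,0.6,0,0,0,-1],[0,0,0,0,0,0,-1],[0,0,0,0,0,0,-1],[0,0,0,0,0,0,-1]]]'
python3 - <<'E'
from h import *
go([.0,.55,.03],toolR(-24.2,-48))
c=cap("top");P=cloud(c);cv2.imwrite("pics/c.png",cv2.resize(c["frame"][280:,:260],None,fx=3,fy=3));np.savez("t2.npz",**c)
E
```

```text
time_s: 12.35
tcp_pos: [0.0161, 0.5371, 0.2117]
eef_rot: [-179.9, 48.1, -24.1]
contact_force: [-0.2, 0.9, -0.7]
gripper_width: 0.0254
gripper_force: 40.0
time_s: 13.15
tcp_pos: [0.0124, 0.5392, 0.1045]
eef_rot: [-179.9, 48.2, -24.1]
contact_force: [1.4, -0.1, -0.1]
gripper_width: 0.0251
gripper_force: 40.0
t 13.15 pos [0.0124 0.5392 0.1045] rot [-179.9   48.2  -24.1] J [ 71.  22. -16. -57. -62.  28.] w 0.0251 gf 40.0
  shift-first(u) [ 2.25 -0.23  3.07]  turn(u) [-0.01  0.04  0.01]  screw shift(u) [ 2.24 -0.23  3.07]  shift after turn(u) [ 2.24 -0.24  3.08]
```

View pics/c.png

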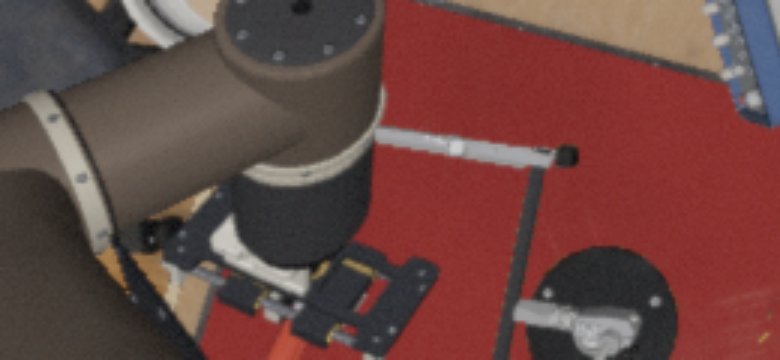

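The top crop shows the wrist at (300,150) over the mat, pointer at (380-570,130-155), red handle visible at (290,340), the lamp rim at (170,20).

Run:
```python
from h import *
c=dict(np.load("t2.npz"));P=cloud(c)
for u,v in [(300,20),(290,80),(160,20),(205,25),(395,133),(375,133),(300,200),(240,260),(60,170),(290,340),(285,350),(420,280),(150,280),(470,200)]:
    print((u,v),P[280+v//3,u//3].round(3), c["frame"][280+v//3,u//3])
```

```text
(300, 20) [0.292 0.406 0.394] [63 60 60]
(290, 80) [0.257 0.404 0.409] [ 79  88 100]
(160, 20) [0.258 0.656 0.13 ] [72 74 77]
(205, 25) [0.254 0.613 0.139] [178 180 180]
(395, 133) [0.151 0.485 0.07 ] [168 164 164]
(375, 133) [0.151 0.501 0.07 ] [160 158 159]
(300, 200) [0.158 0.445 0.306] [48 46 48]
(240, 260) [0.08  0.55  0.185] [162 170 172]
(60, 170) [0.219 0.496 0.472] [ 91 103 114]
(290, 340) [-0.008  0.547  0.113] [ 62  80 183]
(285, 350) [-0.016  0.549  0.112] [ 66  85 183]
(420, 280) [0.049 0.427 0.143] [59 51 50]
(150, 280) [-0.238  1.186 -0.744] [ 71 110 144]
(470, 200) [0.075 0.443 0.002] [ 48  49 140]
```

```bash
python3 -m pendant '[[[0.45,0,0.62,0,0,0,-1],[0.45,0,0.62,0,0,0,-1],[0.45,0,0.62,0,0,0,-1],[0.45,0,0.62,0,0,0,-1],[0.45,0,0.6,0,0,0,-1],[0,0,0,0,0,0,-1],[0,0,0,0,0,0,-1],[0,0,0,0,0,0,-1]]]'
python3 - <<'E'
from h import *
go([.0,.55,.022],toolR(-24.2,-48))
c=cap("top");P=cloud(c);np.savez("t3.npz",**c); f=c["frame"]
m=(f[...,2]>165)&(f[...,1].astype(int)<110)&(abs(P[...,0]+.05)<.08)&(abs(P[...,1]-.56)<.08)
q=P[m];print(len(q),q.min(0) if len(q) else 0,q.max(0) if len(q) else 0)
print(np.c_[q].round(3)[::max(1,len(q)//12)]); print(r.get_state()["contact_force"])
E
```

```text
time_s: 14.0
tcp_pos: [-0.0019, 0.5453, 0.029]
eef_rot: [180.0, 48.2, -24.2]
contact_force: [1.0, 0.1, -1.2]
gripper_width: 0.0249
gripper_force: 40.0
t 14.0 pos [-0.0019  0.5453  0.029 ] rot [180.   48.2 -24.2] J [ 72.  30. -17. -62. -57.  36.] w 0.0249 gf 40.0
  shift-first(u) [ 0.26 -0.25  0.24]  turn(u) [-0.01  0.04 -0.01]  screw shift(u) [ 0.26 -0.25  0.24]  shift after turn(u) [ 0.25 -0.25  0.24]
105 [-0.05395562  0.54593056  0.02879557] [-0.00882707  0.57325485  0.04266471]
[[-0.009  0.555  0.036]
 [-0.018  0.558  0.04 ]
 [-0.022  0.549  0.037]
 [-0.025  0.547  0.034]
 [-0.029  0.546  0.031]
 [-0.032  0.549  0.029]
 [-0.033  0.55   0.033]
 [-0.037  0.553  0.031]
 [-0.038  0.552  0.034]
 [-0.041  0.555  0.033]
 [-0.042  0.556  0.037]
 [-0.045  0.556  0.035]
 [-0.049  0.565  0.038]
 [-0.052  0.56   0.038]]
[ 0.10335376 -0.35655039 -0.65114443]
```

```bash
python3 -m pendant '[[[0.1,0,0.09,0,0,0,-1],[0.1,0,0.09,0,0,0,-1],[0.1,0,0.09,0,0,0,-1],[0,0,0,0,0,0,-1],[0,0,0,0,0,0,-1],[0,0,0,0,0,0,-1],[0,0,0,0,0,0,-1],[0,0,0,0,0,0,-1]]]' 20
python3 -m pendant '[[[0.05,0,0.05,0,0,0,-1],[0.05,0,0.05,0,0,0,-1],[0.05,0,0.05,0,0,0,-1],[0,0,0,0,0,0,-1],[0,0,0,0,0,0,-1],[0,0,0,0,0,0,-0.4],[0,0,0,0,0,0,-0.35],[0,0,0,0,0,0,-0.3]]]'
python3 - <<'E'
from h import *
c=cap("top");P=cloud(c);np.savez("t3.npz",**c); f=c["frame"]
m=(f[...,2]>165)&(f[...,1].astype(int)<110)&(abs(P[...,0]+.05)<.08)&(abs(P[...,1]-.56)<.08)&(P[...,2]>.01)
q=P[m];print(len(q),np.median(q[:,2]),q.min(0),q.max(0));go([0,.55,.02],toolR(-24.2,-48))
E
```

```text
time_s: 14.85
tcp_pos: [-0.0022, 0.5455, 0.0233]
eef_rot: [-179.8, 48.3, -24.0]
contact_force: [6.0, -5.6, 19.5]
gripper_width: 0.0256
gripper_force: 29.8
time_s: 15.65
tcp_pos: [-0.0017, 0.5472, 0.0229]
eef_rot: [-179.4, 48.5, -23.6]
contact_force: [15.6, -10.5, 48.2]
gripper_width: 0.0297
gripper_force: 24.3
116 0.02593337180882444 [-0.0597451  0.5459664  0.0153983] [-0.00830871  0.57673249  0.03109462]
t 15.7 pos [-0.0016  0.5474  0.0228] rot [-179.4   48.5  -23.6] J [ 71.  31. -17. -62. -57.  38.] w 0.0296 gf 24.3
  shift-first(u) [ 0.12 -0.15  0.08]  turn(u) [-0.04  0.13  0.1 ]  screw shift(u) [ 0.12 -0.15  0.08]  shift after turn(u) [ 0.12 -0.15  0.08]
```

```bash
python3 -m pendant '[[[-0.1,0,-0.1,0,0,0,-0.3],[-0.03,0,-0.03,0,0,0,-0.2],[0,0,0,0,0,0,-0.1],[0,0,0,0,0,0,0],[0,0,0,0,0,0,0.1],[0,0,0,0,0,0,0.2],[0,0,0,0,0,0,0.3],[0,0,0,0,0,0,0.3]]]'
python3 - <<'E'
from h import *
c=cap("top");P=cloud(c);np.savez("t3.npz",**c); f=c["frame"]
m=(f[...,2]>165)&(f[...,1].astype(int)<110)&(abs(P[...,0]+.05)<.08)&(abs(P[...,1]-.56)<.08)&(P[...,2]>.01)
q=P[m];print(len(q),np.median(q[:,2]),q.min(0),q.max(0));go([0,.55,.02],toolR(-24.2,-48)); print(r.get_state()["contact_force"])
E
```

```text
time_s: 16.5
tcp_pos: [-0.002, 0.5487, 0.0234]
eef_rot: [-179.5, 48.4, -23.9]
contact_force: [2.5, 3.3, 17.0]
gripper_width: 0.0564
gripper_force: 8.5
131 0.02576267546703087 [-0.06051102  0.54271754  0.01629884] [-0.0100463   0.57329351  0.03157304]
t 16.55 pos [-0.0019  0.5487  0.0234] rot [-179.5   48.4  -23.9] J [ 71.  30. -17. -62. -57.  38.] w 0.0566 gf 8.5
  shift-first(u) [ 0.17 -0.1   0.07]  turn(u) [-0.08  0.1   0.04]  screw shift(u) [ 0.17 -0.1   0.07]  shift after turn(u) [ 0.17 -0.1   0.07]
[ 2.87778676  3.96364991 16.9267841 ]
```

```bash
python3 -m pendant '[[[0,0,-0.2,0,0,0,0.3],[0,0,-0.2,0,0,0,0.3],[0,0,-0.2,0,0,0,0.3],[0,0,-0.5,0,0,0,0.3],[0,0,-0.9,0,0,0,0.3],[0,0,-0.9,0,0,0,0.3],[0,0,-0.9,0,0,0,0.3],[0,0,-0.9,0,0,0,0.3]]]'
python3 -m pendant '[[[-0.3,0,-0.9,0,0.5,0,1],[-0.3,0,-0.9,0,1,0,1],[-0.3,0,-0.9,0,1,0,1],[-0.3,0,-0.9,0,1,0,1],[0,0,-0.6,0,1,0,1],[0,0,0,0,1,0,1],[0,0,0,0,1,0,1],[0,0,0,0,1,0,1]]]'
python3 - <<'E'
from h import *
go([0,.55,.15],toolR(-24.2,0)); 
c=cap("top");P=cloud(c);np.savez("t4.npz",**c); f=c["frame"]
m=(P[...,2]>.008)&(P[...,2]<.034)&(P[...,0]<.08)&(P[...,1]>.47)&(P[...,1]<.66)
q=P[m];print(len(q),q.min(0) ,q.max(0))
cv2.imwrite("pics/d.png",cv2.resize(f[250:,50:250],None,fx=3,fy=3))
E
```

```text
time_s: 17.35
tcp_pos: [0.0632, 0.5158, 0.0842]
eef_rot: [-180.0, 48.1, -24.3]
contact_force: [-0.6, 0.3, 0.6]
gripper_width: 0.0569
gripper_force: 0.0
time_s: 18.15
tcp_pos: [0.0982, 0.5003, 0.1628]
eef_rot: [-179.9, 18.0, -24.3]
contact_force: [0.4, -0.3, -0.9]
gripper_width: 0.0876
gripper_force: 0.0
t 18.15 pos [0.0982 0.5003 0.1628] rot [-179.9   18.   -24.3] J [ 88.   9. -21. -21. -55. -11.] w 0.0876 gf 0.0
  shift-first(u) [-5.03 -0.24  2.31]  turn(u) [-0.03  4.51 -0.03]  screw shift(u) [-5.35 -0.24  1.5 ]  shift after turn(u) [-5.5  -0.25  0.64]
174 [-0.06367238  0.47362661  0.00802065] [0.03422515 0.65758921 0.03235565]
```

View pics/d.png

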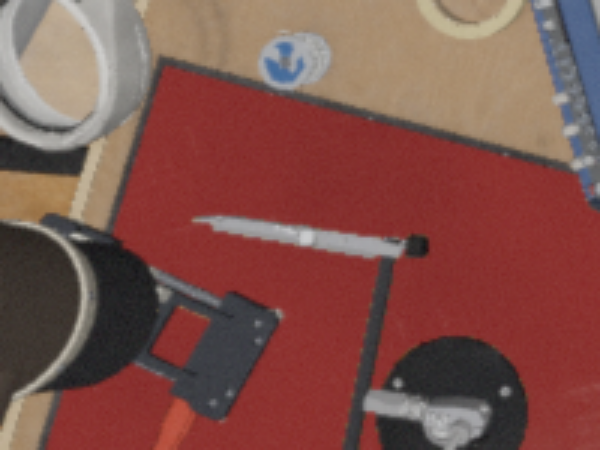

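Red handle lies at (175,425) px; its butt is hidden by the gripper at (230,350). Move aside to see it.

```bash
python3 -m pendant '[[[1,0,-0.5,0,1,0,1],[1,0,-0.5,0,1,0,1],[1,0,-0.5,0,1,0,1],[1,0,-0.5,0,1,0,1],[1,0,-0.5,0,0.5,0,1],[0,0,0,0,0,0,1],[0,0,0,0,0,0,1],[0,0,0,0,0,0,1]]]'
python3 - <<'E'
from h import *
c=cap("top");P=cloud(c);np.savez("t4.npz",**c); f=c["frame"]
m=(P[...,2]>.009)&(P[...,2]<.034)&(P[...,0]<.08)&(P[...,1]>.47)&(P[...,1]<.64)
nl,L,st,ce=cv2.connectedComponentsWithStats(m.astype(np.uint8))
for i in range(1,nl):
    if st[i,4]>20:
        q=P[L==i]; print(st[i],cv2.minAreaRect(q[:,:2].astype(np.float32)),q.min(0).round(3),q.max(0).round(3))
go([0,.55,.15],toolR(-24.2,0))
cv2.imwrite("pics/e.png",cv2.resize(f[300:,50:250],None,fx=3,fy=3))
E
```

```text
time_s: 19.0
tcp_pos: [0.1946, 0.4564, 0.1925]
eef_rot: [180.0, 0.2, -24.3]
contact_force: [-0.6, -0.3, -0.1]
gripper_width: 0.0878
gripper_force: 0.0
[100 370  22  30 285] ((-0.025251854211091995, 0.5553746819496155), (0.025691136717796326, 0.08307705819606781), 66.15816497802734) [-0.06   0.53   0.009] [0.015 0.582 0.032]
t 19.05 pos [0.1946 0.4564 0.1925] rot [179.9   0.2 -24.3] J [ 89.   6. -26.  -0. -58. -24.] w 0.0877 gf 0.0
  shift-first(u) [-10.78  -0.26   2.16]  turn(u) [ 0.01  0.05 -0.02]  screw shift(u) [-10.79  -0.27   2.14]  shift after turn(u) [-10.79  -0.28   2.12]
```

View pics/e.png

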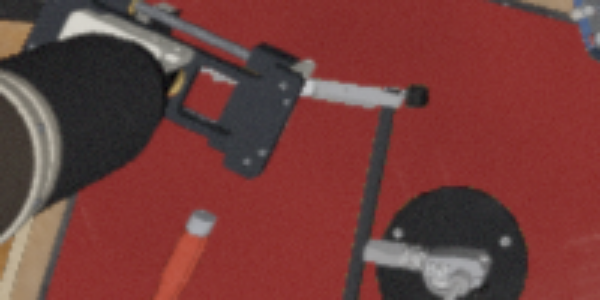

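The crop shows the steel cap at (200,222) and the orange handle running down-left to (170,295); gripper clear of it.

```bash
cat > pick.py <<'E'
from h import *
import sys
a=np.radians(156.2);ax=np.array([np.cos(a),np.sin(a),0])
butt=np.array([.0127,.5386,0]); g=butt+ax*.0415; g[2]=float(sys.argv[1]); print(g); go(g,toolR(-23.8,0))
E
python3 - <<'E'
from h import *
c=dict(np.load("t4.npz"));f=c["frame"];P=cloud(c)
hsv=cv2.cvtColor(f,cv2.COLOR_BGR2HSV)
for v in range(366,400,4): print(v,[ (u,tuple(int(k) for k in f[v,u]),int(P[v,u,2]*1000)) for u in range(104,126,3)])
print(pt(c,116.5,371,.022),pt(c,110,385,.027), pt(c,112,379.5,.02))
E
python3 pick.py .15
```

```text
366 [(104, (47, 51, 137), 3), (107, (44, 44, 137), 1), (110, (51, 55, 140), 5), (113, (42, 47, 137), 4), (116, (43, 46, 137), 1), (119, (45, 47, 138), 0), (122, (47, 49, 139), 4), (125, (49, 51, 141), 2)]
370 [(104, (47, 49, 139), 1), (107, (43, 46, 136), 6), (110, (45, 49, 138), 1), (113, (55, 55, 136), 2), (116, (106, 104, 114), 9), (119, (72, 72, 131), 0), (122, (49, 51, 140), 0), (125, (44, 44, 138), 3)]
374 [(104, (46, 50, 138), 0), (107, (51, 52, 141), 2), (110, (47, 48, 138), 3), (113, (154, 151, 153), 20), (116, (173, 168, 167), 22), (119, (162, 159, 157), 20), (122, (50, 52, 137), 1), (125, (47, 49, 140), 1)]
378 [(104, (49, 53, 141), 3), (107, (49, 52, 139), -3), (110, (41, 55, 139), 21), (113, (86, 99, 179), 23), (116, (136, 134, 158), 23), (119, (70, 73, 125), 11), (122, (48, 46, 140), 2), (125, (42, 48, 139), 0)]
382 [(104, (49, 51, 140), 5), (107, (49, 51, 135), 4), (110, (65, 83, 185), 29), (113, (66, 83, 186), 26), (116, (54, 70, 167), 19), (119, (46, 50, 141), 3), (122, (44, 47, 141), 1), (125, (44, 47, 142), 0)]
386 [(104, (46, 49, 138), 7), (107, (59, 74, 175), 26)
[... 500 characters left out ...]
9, (45, 50, 143), 4), (122, (48, 51, 142), 3), (125, (44, 49, 141), 0)]
398 [(104, (63, 81, 184), 23), (107, (57, 73, 169), 21), (110, (49, 54, 142), 0), (113, (48, 49, 142), 0), (116, (44, 47, 141), 3), (119, (43, 45, 140), 4), (122, (46, 48, 142), 0), (125, (48, 48, 141), 2)]
[0.01505706 0.53996333 0.022     ] [-0.01989516  0.55359122  0.027     ] [-0.00793528  0.55211131  0.02      ]
[-0.02527083  0.55534713  0.15      ]
t 19.05 pos [0.1946 0.4564 0.1925] rot [179.9   0.2 -24.3] J [ 89.   6. -26.  -0. -58. -24.] w 0.0877 gf 0.0
  shift-first(u) [-1.205e+01  1.000e-02  2.170e+00]  turn(u) [ 0.01  0.05 -0.12]  screw shift(u) [-12.05  -0.04   2.14]  shift after turn(u) [-12.05  -0.09   2.12]
```

```bash
python3 -m pendant '[[[-1,0,0,0,0,0,0.5],[-1,0,0,0,0,0,0.5],[-1,0,0,0,0,0,0.5],[-1,0,0,0,0,0,0.5],[-1,0,0,0,0,0,0.5],[-1,0,0,0,0,0,0.5],[-1,0,0,0,0,0,0.5],[-1,0,0,0,0,0,0.5]]]' 30
python3 -m pendant '[[[-1,0,0,0,0,-0.1,0.5],[-1,0,0,0,0,0,0.5],[-1,0,0.3,0,0,0,0.5],[-1,0,0.8,0,0,0,0.5],[0,0,1,0,0,0,0.5],[0,0,1,0,0,0,0.5],[0,0,1,0,0,0,0.5],[0,0,1,0,0,0,0.5]]]'
python3 pick.py .026
```

```text
time_s: 19.85
tcp_pos: [0.0477, 0.5225, 0.1927]
eef_rot: [179.9, 0.2, -24.2]
contact_force: [0.6, 0.6, -0.4]
gripper_width: 0.0657
gripper_force: 0.0
time_s: 20.65
tcp_pos: [-0.0253, 0.5548, 0.0899]
eef_rot: [179.9, 0.1, -23.9]
contact_force: [0.4, -0.2, 0.2]
gripper_width: 0.0655
gripper_force: 0.0
[-0.02527083  0.55534713  0.026     ]
t 20.65 pos [-0.0253  0.5548  0.0899] rot [ 1.799e+02  1.000e-01 -2.390e+01] J [113.  18. -26.  -0. -46. -46.] w 0.0655 gf 0.0
  shift-first(u) [-0.   -0.03  3.19]  turn(u) [ 0.02  0.04 -0.01]  screw shift(u) [-0.01 -0.03  3.19]  shift after turn(u) [-0.01 -0.03  3.19]
```

```bash
python3 -m pendant '[[[0,0,0.8,0,0,0,0.5],[0,0,0.8,0,0,0,0.5],[0,0,0.8,0,0,0,0.5],[0,0,0.5,0,0,0,0.5],[0,0,0.25,0,0,0,0.5],[0,0,0,0,0,0,0.5],[0,0,0,0,0,0,-1],[0,0,0,0,0,0,-1]]]'
python3 pick.py .026
python3 -m pendant '[[[0,0,0,0,0,0,-1],[0,0,0,0,0,0,-1],[0,0,0,0,0,0,-1],[0,0,0,0,0,0,-1],[0,0,0,0,0,0,-1],[0,0,0,0,0,0,-1],[0,0,-0.2,0,0,0,-1],[0,0,-0.5,0,0,0,-1]]]' 40
```

```text
time_s: 21.45
tcp_pos: [-0.025, 0.5553, 0.029]
eef_rot: [-180.0, 0.2, -23.8]
contact_force: [-0.2, -1.0, 0.1]
gripper_width: 0.055
gripper_force: 0.0
[-0.02527083  0.55534713  0.026     ]
t 21.45 pos [-0.025   0.5553  0.029 ] rot [-180.     0.2  -23.8] J [113.  23. -29.  -0. -38. -46.] w 0.055 gf 0.0
  shift-first(u) [-0.01  0.    0.15]  turn(u) [-0.    0.05 -0.01]  screw shift(u) [-0.01  0.    0.15]  shift after turn(u) [-0.01  0.    0.15]
time_s: 22.25
tcp_pos: [-0.0245, 0.554, 0.0418]
eef_rot: [179.9, 0.1, -23.9]
contact_force: [0.3, -0.9, -1.1]
gripper_width: 0.0255
gripper_force: 40.0
```

```bash
python3 -m pendant '[[[0,0,-0.8,0,0,0,-1],[0,0,-1,0,0,0,-1],[0,0,-1,0,0,0,-1],[0,0,-1,0,0,0,-1],[0,0,-1,0,0,0,-1],[0,0,-1,0,0,0,-1],[0,0,-1,0,0,0,-1],[0,0,-1,0,0,0,-1]]]'
python3 -m pendant '[[[0.8,0.1,-1,0,0,0,-1],[1,0.1,-1,0,0,0,-1],[1,0.1,-1,0,0,0,-1],[1,0.1,-1,0,0,0,-1],[1,0.1,-1,0,0,0,-1],[1,0.1,-1,0,0,0,-1],[1,0.1,-1,0,0,0,-1],[1,0.1,-1,0,0,0,-1]]]'
python3 -m pendant '[[[1,0.1,0,0,0,0,-1],[1,0.1,0,0,0,0,-1],[1,0.1,0,0,0,0,-1],[1,0.1,0,0,0,0,-1],[1,0.1,0,0,0,0,-1],[1,0.1,0,0,0,0,-1],[1,0.1,0,0,0,0,-1],[1,0.1,0,0,0,0,-1]]]'
python3 -m pendant '[[[1,0.1,0,0,0,0,-1],[1,0.1,0,0,0,0,-1],[1,0.1,0,0,0,0,-1],[1,0.1,0,0,0,0,-1],[1,0.1,0,0,0,0,-1],[1,0.1,0,0,0,0,-1],[1,1,0,0,0,0,-1],[1,1,0,0,0,0,-1]]]'
python3 - <<'E'
from h import *
go([.47,.05,.36],toolR(-23.9,0)); s=r.get_state();print(s["contact_force"],s["moment"])
E
```

```text
time_s: 23.05
tcp_pos: [-0.0243, 0.5544, 0.1999]
eef_rot: [180.0, 0.2, -23.9]
contact_force: [-0.0, -0.1, -0.5]
gripper_width: 0.025
gripper_force: 40.0
time_s: 23.85
tcp_pos: [0.113, 0.4758, 0.3594]
eef_rot: [180.0, 0.2, -23.8]
contact_force: [1.3, 0.8, -0.6]
gripper_width: 0.0249
gripper_force: 40.0
time_s: 24.65
tcp_pos: [0.2527, 0.3966, 0.3581]
eef_rot: [180.0, 0.2, -23.8]
contact_force: [0.3, 0.6, -0.2]
gripper_width: 0.0254
gripper_force: 40.0
time_s: 25.45
tcp_pos: [0.3777, 0.2842, 0.3573]
eef_rot: [179.9, 0.2, -23.8]
contact_force: [0.7, -0.3, 0.1]
gripper_width: 0.0257
gripper_force: 40.0
t 25.45 pos [0.3777 0.2842 0.3573] rot [179.9   0.2 -23.8] J [ 61.  -2. -13.  -0. -79.   5.] w 0.0257 gf 40.0
  shift-first(u) [ 8.95  8.84 -0.15]  turn(u) [0.01 0.04 0.01]  screw shift(u) [ 8.96  8.84 -0.14]  shift after turn(u) [ 8.96  8.83 -0.14]
[ 0.66770352 -0.3286537   0.11492927] [ 0.01733077 -0.1242116  -0.01798238]
```

```bash
python3 -m pendant '[[[1,1,0,0,0,0,-1],[1,1,0,0,0,0,-1],[1,1,0,0,0,0,-1],[1,1,0,0,0,0,-1],[1,1,0,0,0,0,-1],[1,1,0,0,0,0,-1],[1,1,0,0,0,0,-1],[0.5,1,0,0,0,0,-1]]]'
python3 -m pendant '[[[0,1,0,0,0,-1,-1],[0.1,1,0,0,0,-1,-1],[0,1,0,0,0,-1,-1],[0,1,0,0,0,-1,-1],[0,1,0,0,0,-1,-1],[-0.3,1,0,0,0,-1,-1],[-0.3,1,0,0,0,-1,-1],[-0.3,1,0,0,0,-0.2,-1]]]'
cat > bar.py <<'E'
from h import *
import sys
z,dx=float(sys.argv[1]),float(sys.argv[2])
R=toolR(5,0); go(np.array([.430,-.1577,z])+R[:,0]*dx,R)
E
python3 bar.py .26 0
python3 - <<'E'
from h import *
# refine bar centre line with both stored clouds: fit y-z of circle in across direction
A=np.concatenate([cloud(dict(np.load(f"{n}0.npz"))).reshape(-1,3) for n in("top","side")])
from scipy.optimize import least_squares
m=(A[:,2]>.150)&(A[:,2]<.186)&(abs(A[:,0]-.43)<.075)&(abs(A[:,1]+.157)<.08);q=A[m]
def f(p):
    a=p[2];s=(q[:,0]-p[0])*np.cos(a)+(q[:,1]+.1577)*np.sin(a); return np.hypot(s,q[:,2]-p[1])-.05
s=least_squares(f,[.43,.13,.28],loss="soft_l1",f_scale=.003);print(s.x,np.degrees(s.x[2]),np.std(f(s.x)))
E
```

```text
time_s: 26.25
tcp_pos: [0.4501, 0.0768, 0.3571]
eef_rot: [180.0, 0.2, -23.9]
contact_force: [-0.9, -0.5, -1.0]
gripper_width: 0.0253
gripper_force: 40.0
time_s: 27.05
tcp_pos: [0.4059, -0.0789, 0.3574]
eef_rot: [-179.9, 0.1, 5.1]
contact_force: [0.2, -0.6, -1.8]
gripper_width: 0.0256
gripper_force: 40.0
t 27.05 pos [ 0.4059 -0.0789  0.3574] rot [-1.799e+02  1.000e-01  5.100e+00] J [ 17.  -9. -18.  -0. -80.  79.] w 0.0256 gf 40.0
  shift-first(u) [0.86 4.04 4.87]  turn(u) [-0.02  0.03  0.03]  screw shift(u) [0.86 4.03 4.87]  shift after turn(u) [0.86 4.03 4.87]
[0.4296796  0.13026345 0.28191079] 16.152298196096076 0.004064018433723042
```

```bash
python3 -m pendant '[[[0.2,1,0.6,0,0,0,-1],[0.2,1,0.6,0,0,0,-1],[0.2,1,0.6,0,0,0,-1],[0.2,1,0.6,0,0,0,-1],[0.06,0,0.8,0,0,0,-1],[0,0,0.8,0,0,0,-1],[0,0,0.7,0,0,0,-1],[0,0,0.7,0,0,0,-1]]]'
python3 bar.py .207 0
python3 - <<'E'
from h import *
c=cap("side");np.savez("s5.npz",**c);c=cap("top");np.savez("t5.npz",**c)
E
```

```text
time_s: 27.85
tcp_pos: [0.4302, -0.1563, 0.2486]
eef_rot: [-179.9, 0.1, 4.9]
contact_force: [-0.7, -0.5, -0.9]
gripper_width: 0.0256
gripper_force: 40.0
t 27.85 pos [ 0.4302 -0.1563  0.2486] rot [-1.799e+02  1.000e-01  4.900e+00] J [  5.  -0. -25.  -0. -65.  90.] w 0.0256 gf 40.0
  shift-first(u) [-0.01  0.07  2.08]  turn(u) [-0.01  0.03 -0.02]  screw shift(u) [-0.01  0.07  2.08]  shift after turn(u) [-0.02  0.07  2.08]
```

```bash
python3 -m pendant '[[[0,0.07,0.6,0,0,0,-1],[0,0,0.6,0,0,0,-1],[0,0,0.4,0,0,0,-1],[0,0,0.2,0,0,0,-1],[0,0,0.05,0,0,0,-1],[0,0,0,0,0,0,-1],[0,0,0,0,0,0,-1],[0,0,0,0,0,0,-1]]]'
python3 -m pendant '[[[0,0,0.1,0,0,0,-1],[0,0,0,0,0,0,-1],[0,0,0,0,0,0,-1],[0,0,0,0,0,0,-1],[0,0,0,0,0,0,-1],[0,0,0,0,0,0,-1],[0,0,0,0,0,0,-1],[0,0,0,0,0,0,-1]]]'
python3 bar.py .207 0; python3 -c "
from h import *
print(r.get_state()['contact_force'],r.get_state()['moment'])"
```

```text
time_s: 28.75
tcp_pos: [0.4309, -0.1576, 0.212]
eef_rot: [-180.0, 0.1, 5.0]
contact_force: [0.2, 0.9, -1.0]
gripper_width: 0.0258
gripper_force: 40.0
time_s: 29.55
tcp_pos: [0.4306, -0.1575, 0.2096]
eef_rot: [-180.0, 0.2, 5.0]
contact_force: [0.0, 0.6, -0.9]
gripper_width: 0.0254
gripper_force: 40.0
t 29.55 pos [ 0.4306 -0.1575  0.2096] rot [-180.     0.2    5. ] J [  5.   2. -29.  -0. -60.  90.] w 0.0254 gf 40.0
  shift-first(u) [-0.03  0.01  0.13]  turn(u) [-0.01  0.04 -0.01]  screw shift(u) [-0.03  0.01  0.13]  shift after turn(u) [-0.03  0.01  0.13]
[ 0.01793695  0.55589499 -0.87989874] [-0.01513402 -0.06137688 -0.00353768]
```

```bash
python3 -m pendant '[[[0,0,0.1,0,0,0,-1],[0,0,0.05,0,0,0,-1],[0,0,0,0,0,0,-1],[0,0,0,0,0,0,-1],[0,0,0,0,0,0,-1],[0,0,0,0,0,0,-1],[0,0,0,0,0,0,-1],[0,0,0,0,0,0,-1]]]'
python3 -c "
from h import *
print(r.get_state()['contact_force'],r.get_state()['moment'],r.get_state()['tcp_pos'])"
```

```text
time_s: 30.35
tcp_pos: [0.4306, -0.1575, 0.2067]
eef_rot: [-180.0, 0.2, 5.0]
contact_force: [0.2, -0.4, 0.0]
gripper_width: 0.0252
gripper_force: 40.0
[ 0.24042096 -0.43475334  0.02471324] [-0.08404872 -0.01301256 -0.02589878] [ 0.43062852 -0.15754304  0.20665254]
```

```bash
python3 -m pendant '[[[0,0,0.05,0,0,0,-1],[0,0,0,0,0,0,-1],[0,0,0,0,0,0,-1],[0,0,0.05,0,0,0,-1],[0,0,0,0,0,0,-1],[0,0,0,0,0,0,-1],[0,0,0,0,0,0,-1],[0,0,0,0,0,0,-1]]]'
python3 - <<'E'
from h import *
print(r.get_state()['contact_force'],r.get_state()['moment'],r.get_state()['tcp_pos'])
cat=None
def red(n):
    c=cap(n);f=c["frame"];P=cloud(c);np.savez(n[0]+"6.npz",**c)
    h=cv2.cvtColor(f,cv2.COLOR_BGR2HSV)
    m=((h[...,0]<10)|(h[...,0]>172))&(h[...,1]>120)&(h[...,2]>90)&(P[...,2]>.15)&(P[...,2]<.24)&(abs(P[...,1]+.15)<.08)&(P[...,0]>.33)&(P[...,0]<.52)
    q=P[m];print(n,len(q)); 
    if len(q)>5: print(q.min(0).round(4),q.max(0).round(4),q.mean(0).round(4))
red("side");red("top")
E
```

```text
time_s: 31.15
tcp_pos: [0.4308, -0.1576, 0.2057]
eef_rot: [-180.0, 0.1, 5.0]
contact_force: [-3.4, 3.0, 9.3]
gripper_width: 0.0253
gripper_force: 40.0
[-3.4318421   3.00918066  9.29742304] [0.96150489 1.43217238 0.03445041] [ 0.43077151 -0.1575754   0.2056612 ]
side 92
[ 0.3756 -0.1734  0.1863] [ 0.4534 -0.1418  0.2084] [ 0.4206 -0.1495  0.1978]
top 0
```

```bash
python3 -m pendant '[[[0,0,-0.05,0,0,0,-1],[0,0,0,0,0,0,-1],[0,0,0,0,0,0,-0.4],[0,0,0,0,0,0,-0.36],[0,0,0,0,0,0,-0.3],[0,0,0,0,0,0,-0.2],[0,0,0,0,0,0,-0.15],[0,0,0,0,0,0,-0.1]]]' 20
cat > tilt.py <<'E'
from h import *
c=cap("side");f=c["frame"];P=cloud(c);np.savez("s7.npz",**c)
h=cv2.cvtColor(f,cv2.COLOR_BGR2HSV)
red=((h[...,0]<10)|(h[...,0]>172))&(h[...,1]>120)&(h[...,2]>90)&(P[...,2]>.13)&(P[...,2]<.26)&(abs(P[...,1]+.15)<.08)&(P[...,0]>.33)&(P[...,0]<.52)
q=P[red];print("red",len(q),q.min(0).round(4),q.max(0).round(4),q.mean(0).round(4))
k=np.argsort(q[:,0]);n=len(k)//4
lo,hi=np.median(q[k[:n]],0),np.median(q[k[-n:]],0);print("ends",lo,hi,"slope deg (butt up +)",np.degrees(np.arctan2(hi[2]-lo[2],hi[0]-lo[0])))
vv,uu=np.nonzero(red);print("px",uu.min(),uu.max(),vv.min(),vv.max())
s=r.get_state();print(s["time_s"],s["contact_force"],s["gripper_width"],s["gripper_force"],s["tcp_pos"])
cv2.imwrite("pics/f.png",cv2.resize(f[120:240,260:420],None,fx=4,fy=4,interpolation=cv2.INTER_CUBIC))
E
python3 tilt.py
```

```text
time_s: 32.05
tcp_pos: [0.4306, -0.1576, 0.2056]
eef_rot: [-180.0, 0.2, 5.0]
contact_force: [-0.2, -0.0, 0.1]
gripper_width: 0.0385
gripper_force: 0.0
red 97 [ 0.3728 -0.1797  0.1748] [ 0.4486 -0.1412  0.2136] [ 0.4079 -0.1518  0.1949]
ends [ 0.37886155 -0.15446206  0.18881055] [ 0.4443403  -0.14595112  0.20548519] slope deg (butt up +) 14.287110098845533
px 310 334 150 159
32.1 [-0.24654943  0.27592369 -0.24514867] 0.03881144558524141 0.0 [ 0.43063101 -0.15755428  0.20559976]
```

```bash
python3 -m pendant '[[[0,0,0,0,0,0,0],[0,0,0,0,0,0,0],[0,0,0,0,0,0,0],[0,0,0,0,0,0,0],[0,0,0,0,0,0,0],[0,0,0,0,0,0,0],[0,0,0,0,0,0,0],[0,0,0,0,0,0,0]]]'
python3 tilt.py
sed 's/c=cap("side")/c=dict(np.load("s6.npz"))/;s/np.savez("s7.npz",\*\*c)//;/imwrite/d' tilt.py > t6.py; python3 t6.py
```

```text
time_s: 32.9
tcp_pos: [0.4306, -0.1575, 0.2056]
eef_rot: [-180.0, 0.2, 5.0]
contact_force: [-0.7, -1.0, 0.5]
gripper_width: 0.0437
gripper_force: 0.0
red 102 [ 0.3726 -0.1626  0.177 ] [ 0.4504 -0.1186  0.2145] [ 0.4104 -0.1503  0.1957]
ends [ 0.37949323 -0.15444089  0.1899677 ] [ 0.44601289 -0.14616166  0.20561169] slope deg (butt up +) 13.234242351358443
px 309 335 151 159
32.95 [ 0.03689898  0.16677697 -0.08217871] 0.04388294413387717 0.0 [ 0.43061193 -0.1575319   0.20563281]
red 92 [ 0.3756 -0.1734  0.1863] [ 0.4534 -0.1418  0.2084] [ 0.4206 -0.1495  0.1978]
ends [ 0.38484056 -0.15062977  0.19535779] [ 0.44922792 -0.14616543  0.20068835] slope deg (butt up +) 4.732662408532832
px 308 334 152 160
32.95 [ 0.03689898  0.16677697 -0.08217871] 0.04388294413387717 0.0 [ 0.43061193 -0.1575319   0.20563281]
```

View pics/f.png

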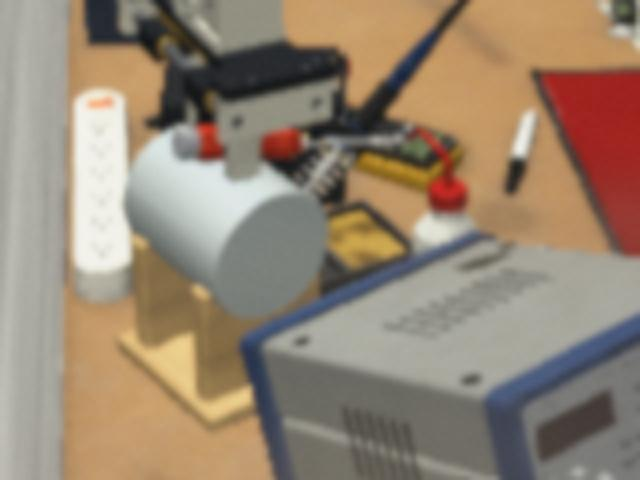

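The picture shows the driver lying across the bar, cap at (185,142), handle to (300,143), blade to about (405,130), one finger in front at (240,140); nearly level, so the tilt needs measuring by rays.

```bash
cat > tl.py <<'E'
from h import *
import sys
def tilt(c):
    f=c["frame"].astype(int);b,g,rr=f[...,0],f[...,1],f[...,2]
    m=np.zeros(b.shape,bool);m[145:168,300:340]=True
    m&=(rr-g>50)&(rr>90)
    v,u=np.nonzero(m);w=(rr-g)[m].astype(float)
    a=np.radians(5);n=np.array([-np.sin(a),np.cos(a),0]);d=np.array([np.cos(a),np.sin(a),0]);p0=np.array([.43,-.1577,.19])
    S=[]
    for uu,vv in zip(u,v):
        o=pt(c,uu,vv,d=0.);k=pt(c,uu,vv,d=1.)-o;t=n@(p0-o)/(n@k);x=o+t*k;S.append([d@(x-p0),x[2]])
    S=np.array(S)
    # column means along s
    P=np.polyfit(S[:,0],S[:,1],1,w=np.sqrt(w)); print("n",len(S),"s",S[:,0].min().round(4),S[:,0].max().round(4),"z0",P[1].round(4),"slope deg",np.degrees(np.arctan(P[0])).round(2))
for n in sys.argv[1:]:
    print(n);tilt(cap("side") if n=="now" else dict(np.load(n)))
E
python3 tl.py s5.npz s6.npz s7.npz
```

```text
s5.npz
n 16 s 0.0057 0.0177 z0 0.2256 slope deg 10.21
s6.npz
n 98 s -0.0585 0.0217 z0 0.1945 slope deg 8.82
s7.npz
n 106 s -0.0618 0.0182 z0 0.1974 slope deg 15.6
```

```bash
python3 -m pendant '[[[0,0,0,0,0,0,-0.3],[0,0,0,0,0,0,-0.5],[0,0,0,0,0,0,-1],[0,0,0,0,0,0,-1],[0,0,0,0,0,0,-1],[0,0,0,0,0,0,-1],[0,0,-0.3,0,0,0,-1],[0,0,-0.5,0,0,0,-1]]]' 30
python3 -m pendant '[[[0,0,-0.2,0,-1,0,-1],[0,0,0,0,-0.9,0,-1],[0.27,0,0,0,0,0,-1],[0,0,0,0,0,0,-1],[0,0,0,0,0,0,-1],[0,0,0,0,0,0,-1],[0,0,0,0,0,0,-1],[0,0,0,0,0,0,-1]]]'
python3 bar.py .22 .0053
python3 tl.py now; python3 tilt.py|head -2
```

```text
time_s: 33.75
tcp_pos: [0.4303, -0.1575, 0.2216]
eef_rot: [-179.9, 0.2, 4.9]
contact_force: [0.5, -0.2, -2.0]
gripper_width: 0.0257
gripper_force: 29.9
time_s: 34.55
tcp_pos: [0.4358, -0.1571, 0.2251]
eef_rot: [-180.0, 7.7, 5.0]
contact_force: [0.7, 0.2, -0.5]
gripper_width: 0.0255
gripper_force: 29.9
t 34.55 pos [ 0.4358 -0.1571  0.2251] rot [-180.     7.7    5. ] J [  5.   6. -22.  -0. -69.  90.] w 0.0255 gf 29.9
  shift-first(u) [0.01 0.   0.26]  turn(u) [-0.01  1.93 -0.01]  screw shift(u) [-0.01  0.    0.26]  shift after turn(u) [-0.03  0.    0.26]
now
n 90 s -0.0584 0.0236 z0 0.2144 slope deg 8.49
red 82 [ 0.375  -0.1585  0.2027] [ 0.4533 -0.1432  0.2286] [ 0.4047 -0.1504  0.2146]
ends [ 0.38113366 -0.15341711  0.21453525] [ 0.44926102 -0.14655142  0.21878383] slope deg (butt up +) 3.5684791031511947
```

```bash
python3 -m pendant '[[[0.18,0,0,0,0,0,-1],[0.06,0,0.45,0,0,0,-1],[0.05,0,0.35,0,0,0,-1],[0,0,0.07,0,0,0,-1],[0,0,0,0,0,0,-1],[0,0,0,0,0,0,-1],[0,0,0,0,0,0,-1],[0,0,0,0,0,0,-1]]]'
python3 -m pendant '[[[0,0,0.05,0,0,0,-1],[0,0,0,0,0,0,-1],[0,0,0,0,0,0,-1],[0,0,0,0,0,0,-1],[0,0,0,0,0,0,-1],[0,0,0,0,0,0,-1],[0,0,0,0,0,0,-1],[0,0,0,0,0,0,-1]]]'
python3 tl.py now; python3 bar.py .206 .009
```

```text
time_s: 35.45
tcp_pos: [0.4395, -0.1568, 0.2071]
eef_rot: [-180.0, 7.7, 5.0]
contact_force: [-0.1, 0.0, -1.2]
gripper_width: 0.0258
gripper_force: 29.9
time_s: 36.25
tcp_pos: [0.4393, -0.1568, 0.2059]
eef_rot: [-180.0, 7.8, 5.0]
contact_force: [-0.6, -0.1, -0.7]
gripper_width: 0.0255
gripper_force: 29.9
now
n 78 s -0.0554 0.0272 z0 0.1937 slope deg 8.78
t 36.3 pos [ 0.4393 -0.1568  0.2059] rot [-180.     7.8    5. ] J [  5.   7. -24.  -0. -67.  90.] w 0.0256 gf 29.9
  shift-first(u) [-0.02  0.   -0.  ]  turn(u) [-0.01  1.94 -0.01]  screw shift(u) [-0.02  0.   -0.  ]  shift after turn(u) [-0.02  0.   -0.01]
```

```bash
python3 -m pendant '[[[0,0,0.04,0,0,0,-1],[0,0,0,0,0,0,-1],[0,0,0,0,0,0,-1],[0,0,0,0,0,0,-1],[0,0,0,0,0,0,-1],[0,0,0,0,0,0,-1],[0,0,0,0,0,0,-1],[0,0,0,0,0,0,-1]]]'
```

```text
time_s: 37.1
tcp_pos: [0.4392, -0.1568, 0.2051]
eef_rot: [-180.0, 7.8, 5.0]
contact_force: [0.0, 0.3, -0.4]
gripper_width: 0.0254
gripper_force: 29.9
```

```bash
python3 -m pendant '[[[0,0,0.05,0,0,0,-1],[0,0,0,0,0,0,-1],[0,0,0,0,0,0,-1],[0,0,0,0,0,0,-1],[0,0,0,0,0,0,-1],[0,0,0,0,0,0,-1],[0,0,0,0,0,0,-1],[0,0,0,0,0,0,-1]]]'
```

```text
time_s: 37.9
tcp_pos: [0.4393, -0.1569, 0.2044]
eef_rot: [-180.0, 7.7, 5.0]
contact_force: [0.4, 0.4, 5.5]
gripper_width: 0.0256
gripper_force: 30.0
```

Contact (5.5 N). Ease off slightly and open.

```bash
python3 -m pendant '[[[0,0,-0.03,0,0,0,-1],[0,0,0,0,0,0,-1],[0,0,0,0,0,0,-0.4],[0,0,0,0,0,0,-0.36],[0,0,0,0,0,0,-0.3],[0,0,0,0,0,0,-0.2],[0,0,0,0,0,0,-0.1],[0,0,0,0,0,0,-0.1]]]' 20
python3 -m pendant '[[[0,0,0,0,0,0,0],[0,0,0,0,0,0,0],[0,0,0,0,0,0,0],[0,0,0,0,0,0,0],[0,0,0,0,0,0,0],[0,0,0,0,0,0,0],[0,0,0,0,0,0,0],[0,0,0,0,0,0,0]]]'
python3 tl.py now now; python3 tilt.py|head -2
```

```text
time_s: 38.7
tcp_pos: [0.4391, -0.1568, 0.2047]
eef_rot: [-180.0, 7.8, 5.0]
contact_force: [0.4, 0.9, 0.5]
gripper_width: 0.039
gripper_force: 0.0
time_s: 39.5
tcp_pos: [0.4391, -0.1568, 0.2047]
eef_rot: [-180.0, 7.8, 5.0]
contact_force: [-0.0, -0.3, 0.4]
gripper_width: 0.044
gripper_force: 0.0
now
n 71 s -0.0554 0.0243 z0 0.1917 slope deg 7.23
now
n 70 s -0.0554 0.0243 z0 0.1912 slope deg 6.61
red 62 [ 0.3781 -0.1578  0.1815] [ 0.4559 -0.1445  0.2088] [ 0.4018 -0.1506  0.1927]
ends [ 0.38209877 -0.1538098   0.1921083 ] [ 0.44950313 -0.14663755  0.1948563 ] slope deg (butt up +) 2.3345909747732394
```

```bash
python3 -m pendant '[[[0,0,-0.3,0,0,0,0.2],[-0.05,0,-0.5,0,0,0,0.2],[-0.1,0,-0.8,0,0,0,0.2],[-0.1,0,-1,0,0,0,0.2],[-0.1,0,-1,0,0,0,0.2],[-0.1,0,-1,0,0,0,0.2],[-0.1,0,-1,0,0,0,0.2],[-0.1,0,-1,0,0,0,0.2]]]'
python3 -m pendant '[[[0,0,-1,0,0,0,0.2],[0,0,-1,0,0,0,0.2],[0,0,-0.5,0,0,0,0.2],[0,0,0,0,0,0,0.2],[0,0,0,0,0,0,0.2],[0,0,0,0,0,0,0.2],[0,0,0,0,0,0,0.2],[0,0,0,0,0,0,0.2]]]'
python3 tl.py now now; python3 tilt.py
python3 - <<'E'
from h import *
c=dict(np.load("s7.npz"));f=c["frame"].astype(int);v0=120
# bright blade / cap: heights from depth along driver line
P=cloud(c);a=np.radians(5);d=np.array([np.cos(a),np.sin(a),0]);n=np.array([-np.sin(a),np.cos(a),0])
D=P-np.array([.43,-.1577,0]);s=D@d;t=D@n
m=(abs(t)<.02)&(P[...,2]>.15)&(P[...,2]<.25)&(s>-.2)&(s<.09)
for lo in np.arange(-.2,.09,.02):
    k=m&(s>=lo)&(s<lo+.02)
    if k.sum()>3: print(round(lo,2),k.sum(),np.percentile(P[k][:,2],[50,90]).round(4))
E
```

```text
time_s: 40.45
tcp_pos: [0.444, -0.1566, 0.3391]
eef_rot: [-180.0, 7.7, 5.0]
contact_force: [-0.5, -0.6, 0.4]
gripper_width: 0.0525
gripper_force: 0.0
time_s: 41.25
tcp_pos: [0.4506, -0.1559, 0.3863]
eef_rot: [-180.0, 7.8, 5.0]
contact_force: [-0.6, 0.1, -0.1]
gripper_width: 0.053
gripper_force: 0.0
now
n 214 s -0.0554 0.0245 z0 0.1965 slope deg 7.7
now
n 213 s -0.0554 0.0245 z0 0.1966 slope deg 7.85
red 206 [ 0.3784 -0.2236  0.1712] [ 0.4554 -0.1396  0.2109] [ 0.4187 -0.1507  0.1984]
ends [ 0.38877082 -0.15265852  0.19565834] [ 0.44686326 -0.1454752   0.20207699] slope deg (butt up +) 6.305054186731482
px 307 333 150 160
41.4 [ 0.02344256  0.56407667 -0.56021164] 0.05289639947936302 0.0 [ 0.45070412 -0.15593283  0.38658815]
-0.18 21 [0.1565 0.1596]
-0.16 4 [0.178  0.1792]
-0.14 8 [0.1806 0.183 ]
-0.12 8 [0.1828 0.1848]
-0.1 7 [0.1849 0.1863]
-0.08 10 [0.1873 0.1882]
-0.06 35 [0.1946 0.1993]
-0.04 58 [0.1949 0.201 ]
-0.02 81 [0.1949 0.2055]
-0.0 101 [0.1936 0.2075]
0.02 148 [0.1738 0.2079]
0.04 48 [0.1597 0.2034]
```

```bash
cat > bl.py <<'E'
from h import *
import sys
a=np.radians(5);d=np.array([np.cos(a),np.sin(a),0]);n=np.array([-np.sin(a),np.cos(a),0])
def blade(c,tag):
    P=cloud(c);D=P-np.array([.43,-.1577,0]);s=D@d;t=D@n;z=P[...,2]
    m=(abs(t)<.012)&(z>.165)&(z<.26)&(s>-.165)&(s<-.068)
    if m.sum()<8: print(tag,m.sum());return
    f=np.polyfit(s[m],z[m],1);rs=z[m]-np.polyval(f,s[m]);k=abs(rs)<.006;f=np.polyfit(s[m][k],z[m][k],1)
    print(tag,m.sum(),k.sum(),"blade slope deg",np.degrees(np.arctan(f[0])).round(2),"z@-.06",np.polyval(f,-.06).round(4),"s",s[m].min().round(3))
for x in sys.argv[1:]:
    if x=="now":
        for q in("side","top","side","top"): blade(cap(q),q)
    else: blade(dict(np.load(x)),x)
E
python3 bl.py s5.npz t5.npz s6.npz t6.npz s7.npz now
```

```text
s5.npz 37 37 blade slope deg 0.32 z@-.06 0.238 s -0.154
t5.npz 65 65 blade slope deg -0.13 z@-.06 0.2351 s -0.151
s6.npz 37 37 blade slope deg -0.47 z@-.06 0.1948 s -0.152
t6.npz 58 58 blade slope deg 0.83 z@-.06 0.195 s -0.152
s7.npz 34 34 blade slope deg 6.8 z@-.06 0.1887 s -0.149
side 33 33 blade slope deg 6.91 z@-.06 0.1891 s -0.149
top 56 56 blade slope deg 6.82 z@-.06 0.1877 s -0.147
side 34 34 blade slope deg 7.15 z@-.06 0.189 s -0.15
top 56 56 blade slope deg 7.06 z@-.06 0.1879 s -0.146
```

```bash
python3 -m pendant '[[[-0.6,0,0.5,0,1,0,0.2],[-0.2,0,1,0,0.94,0,0.2],[0,0,1,0,0,0,0.2],[0,0,1,0,0,0,0.2],[0,0,1,0,0,0,0.2],[0,0,1,0,0,0,0.2],[0,0,1,0,0,0,0.2],[0,0,0.8,0,0,0,0.2]]]'
python3 bar.py .206 .002
```

```text
time_s: 42.4
tcp_pos: [0.4319, -0.1574, 0.2418]
eef_rot: [-179.9, 0.0, 4.9]
contact_force: [0.5, 0.3, -0.9]
gripper_width: 0.0529
gripper_force: 0.0
t 42.4 pos [ 0.4319 -0.1574  0.2418] rot [-179.9    0.     4.9] J [  5.   0. -26.  -0. -64.  90.] w 0.0529 gf 0.0
  shift-first(u) [0.   0.01 1.79]  turn(u) [-0.01  0.01 -0.01]  screw shift(u) [0.   0.01 1.79]  shift after turn(u) [0.   0.01 1.79]
```

```bash
python3 -m pendant '[[[0,0,0.9,0,0,0,0.1],[0,0,0.75,0,0,0,0],[0,0,0.05,0,0,0,-0.2],[0,0,0,0,0,0,-0.35],[0,0,0,0,0,0,-0.5],[0,0,0,0,0,0,-1],[0,0,0,0,0,0,-1],[0,0,0,0,0,0,-1]]]' 30
python3 -m pendant '[[[0,0,-0.1,0,0,0,-1],[0,0,-0.5,0,0,0,-1],[0.2,0,-0.3,0,-0.9,0,-1],[0.19,0,0,0,-0.84,0,-1],[0,0,0,0,0,0,-1],[0,0,0,0,0,0,-1],[0,0,0,0,0,0,-1],[0,0,0,0,0,0,-1]]]'
python3 bar.py .206 .01; python3 bl.py now
```

```text
time_s: 43.2
tcp_pos: [0.4329, -0.1575, 0.2096]
eef_rot: [-180.0, -0.1, 5.0]
contact_force: [-0.4, 0.2, 4.3]
gripper_width: 0.0252
gripper_force: 29.9
time_s: 44.0
tcp_pos: [0.4396, -0.1568, 0.2268]
eef_rot: [-179.9, 6.9, 4.9]
contact_force: [-0.0, 0.5, 0.4]
gripper_width: 0.0253
gripper_force: 29.9
t 44.0 pos [ 0.4396 -0.1568  0.2268] rot [-179.9    6.9    4.9] J [  5.   6. -22.  -0. -69.  90.] w 0.0253 gf 29.9
  shift-first(u) [0.15 0.   1.03]  turn(u) [-0.01  1.73 -0.01]  screw shift(u) [0.08 0.   1.04]  shift after turn(u) [0.02 0.   1.04]
side 35 35 blade slope deg -0.1 z@-.06 0.2135 s -0.145
top 56 56 blade slope deg -1.21 z@-.06 0.2117 s -0.143
side 35 35 blade slope deg 0.03 z@-.06 0.2137 s -0.145
top 56 56 blade slope deg -0.25 z@-.06 0.213 s -0.143
```

```bash
python3 -m pendant '[[[0.08,0,0,0,0,0,-1],[0.06,0,0.45,0,0,0,-1],[0.05,0,0.36,0,0,0,-1],[0,0,0.05,0,0,0,-1],[0,0,0,0,0,0,-1],[0,0,0,0,0,0,-1],[0,0,0,0,0,0,-1],[0,0,0,0,0,0,-1]]]'
python3 bl.py now; python3 bar.py .206 .01
```

```text
time_s: 45.0
tcp_pos: [0.4415, -0.1566, 0.2087]
eef_rot: [-180.0, 7.0, 4.9]
contact_force: [0.3, 0.8, -0.5]
gripper_width: 0.025
gripper_force: 30.0
side 33 33 blade slope deg 0.19 z@-.06 0.1961 s -0.144
top 52 52 blade slope deg -0.11 z@-.06 0.1953 s -0.142
side 35 35 blade slope deg -0.92 z@-.06 0.1948 s -0.141
top 52 52 blade slope deg 0.41 z@-.06 0.1958 s -0.142
t 45.2 pos [ 0.4417 -0.1566  0.209 ] rot [-180.    7.    5.] J [  5.   7. -24.  -0. -67.  90.] w 0.0253 gf 30.0
  shift-first(u) [-0.07  0.    0.16]  turn(u) [-0.01  1.74 -0.01]  screw shift(u) [-0.08  0.    0.15]  shift after turn(u) [-0.09  0.    0.15]
```

```bash
python3 -m pendant '[[[0,0,0.06,0,0,0,-1],[0,0,0,0,0,0,-1],[0,0,0,0,0,0,-1],[0,0,0,0,0,0,-1],[0,0,0.02,0,0,0,-1],[0,0,0,0,0,0,-1],[0,0,0,0,0,0,-1],[0,0,0,0,0,0,-1]]]'
```

```text
time_s: 46.0
tcp_pos: [0.4418, -0.1566, 0.2084]
eef_rot: [-180.0, 6.9, 5.0]
contact_force: [-1.4, 2.7, 7.4]
gripper_width: 0.0256
gripper_force: 30.0
```

```bash
python3 -m pendant '[[[0,0,-0.04,0,0,0,-1],[0,0,0,0,0,0,-1],[0,0,0,0,0,0,-0.4],[0,0,0,0,0,0,-0.36],[0,0,0,0,0,0,-0.3],[0,0,0,0,0,0,-0.2],[0,0,0,0,0,0,-0.1],[0,0,0,0,0,0,0]]]' 20
python3 -m pendant '[[[0,0,0,0,0,0,0.1],[0,0,0,0,0,0,0.2],[0,0,-0.3,0,0,0,0.2],[0,0,-0.5,0,0,0,0.2],[-0.1,0,-0.8,0,0,0,0.2],[-0.1,0,-1,0,0,0,0.2],[-0.1,0,-1,0,0,0,0.2],[-0.1,0,-1,0,0,0,0.2]]]'
python3 bl.py now
```

```text
time_s: 46.8
tcp_pos: [0.4416, -0.1566, 0.2082]
eef_rot: [-180.0, 7.0, 5.0]
contact_force: [-0.2, 0.9, -0.1]
gripper_width: 0.0421
gripper_force: 0.0
time_s: 47.6
tcp_pos: [0.445, -0.1564, 0.3024]
eef_rot: [-180.0, 6.9, 5.0]
contact_force: [0.5, -0.6, -0.2]
gripper_width: 0.0524
gripper_force: 0.0
side 32 32 blade slope deg 0.83 z@-.06 0.1965 s -0.146
top 51 51 blade slope deg -0.09 z@-.06 0.195 s -0.14
side 33 33 blade slope deg 1.1 z@-.06 0.1965 s -0.145
top 51 51 blade slope deg -0.71 z@-.06 0.1941 s -0.14
```

Level within about 1°. Raise the arm a bit, check that it is at rest and that the thin driver still stands, then hand in.

```bash
python3 -m pendant '[[[0,0,-1,0,0,0,0.2],[0,0,-1,0,0,0,0.2],[0,0,-0.5,0,0,0,0.2],[0,0,0,0,0,0,0.2],[0,0,0,0,0,0,0.2],[0,0,0,0,0,0,0.2],[0,0,0,0,0,0,0.2],[0,0,0,0,0,0,0.2]]]'
python3 bl.py now; python3 -c "
from h import *
print(cloud(cap('side'))[265,368], r.close_job())"
```

```text
time_s: 48.6
tcp_pos: [0.4507, -0.1559, 0.3496]
eef_rot: [-179.9, 7.0, 5.0]
contact_force: [-1.7, -0.6, -0.6]
gripper_width: 0.0527
gripper_force: 0.0
side 33 33 blade slope deg -0.87 z@-.06 0.1946 s -0.144
top 51 51 blade slope deg 0.65 z@-.06 0.1948 s -0.14
side 33 33 blade slope deg -0.7 z@-.06 0.1947 s -0.144
top 51 51 blade slope deg 0.47 z@-.06 0.1953 s -0.14
the job is handed in; nothing more can be done
[0.47170058 0.28178817 0.19603212] None
```

The thick screwdriver rests crosswise on the round bar, level to within about 1° and let go, the thin one still stands in the stand, and the job was handed in at about 49 s; the hand-in returned no verdict, and the wrist force reached about 48 N when the fingers touched the mat during the lay-down.

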